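# Clear the scraper into its slot, then find the grinding-stone tin by weight

### The job

The bench scraper has been left standing between the tins in the grey parts tray, where it blocks the hand: put it back blade down, fully home, in the long slot of the wooden block and let go of it. Then heft the three identical closed tins to find the heaviest, the one with the slicer's grinding stone in it, leave the other two standing in the tray, and finish while still holding the heaviest one up in the gripper, upright and still, with its bottom at least 15 cm above the table. Do not knock over or push away the pepper mill and the two spice jars nearby.

Things in the scene. Friction and masses are not known exactly. Their poses are not given: they have to be found in the camera images.
- tray: shallow grey plastic parts tray, 222 mm along its x, 124 mm along its y, 20 mm high with 4 mm walls and a 4 mm floor, fixed to the table; origin at the centre of its underside, z up. The three tins stand in it in a row along its x, so neighbouring tins have too little room for a finger between them; across the row (tray y) there is room for a finger on either side of each tin
- tin_1: closed plain steel tin with a slip lid, upright cylinder 56 mm across (lid 59 mm) and 70 mm high, origin at the centre of its underside, z up. The three tins look the same; only the weight differs: one weighs about 0.36 to 0.46 kg, the other two 0.14 to 0.20 kg each, and which one is the heavy one changes from start to start. What lies inside can shift by a few mm. Stands at about x = -67 mm in the tray
- tin_2: closed plain steel tin with a slip lid, upright cylinder 56 mm across (lid 59 mm) and 70 mm high, origin at the centre of its underside, z up. The three tins look the same; only the weight differs: one weighs about 0.36 to 0.46 kg, the other two 0.14 to 0.20 kg each, and which one is the heavy one changes from start to start. What lies inside can shift by a few mm. Stands at about x = -3 mm in the tray
- tin_3: closed plain steel tin with a slip lid, upright cylinder 56 mm across (lid 59 mm) and 70 mm high, origin at the centre of its underside, z up. The three tins look the same; only the weight differs: one weighs about 0.36 to 0.46 kg, the other two 0.14 to 0.20 kg each, and which one is the heavy one changes from start to start. What lies inside can shift by a few mm. Stands at about x = +67 mm in the tray
- scraper: bench scraper, 0.14 kg: a flat steel blade 104 mm wide (its x), 3 mm thick (its y), 92 mm high, with a dark wooden handle along the blade's upper edge. It stands upright, blade down, on the tray's floor between tin_1 and tin_2, its width across the row, and may lean a few degrees against a tin. Origin at the middle of the blade's lower edge, z up to the handle
- scraper_handle (a point): middle of the scraper's handle, 104 mm above the blade's lower edge. The handle is 112 mm long (scraper x), 20 mm thick (scraper y), 28 mm high, with flat sides: grip it across its thickness
- scraper_edge (a point): middle of the blade's lower edge; axes as the scraper's
- block: light wooden slotted block, 150 mm along its x, 86 mm along its y, 80 mm high, fixed to the table; origin at the centre of its underside, z up. In its top are one long slot for the scraper (to its +y side) and two short knife slots of 46 x 6 mm side by side (to its -y side)
- slot_mouth (a point): centre of the long slot's mouth, in the block's top face 80 mm above the table; axes as the block's. The slot is 112 mm long (x), 8 mm wide (y), 70 mm deep, straight down, with a 4 mm chamfer round the mouth. With the scraper fully home, either way round, the blade's lower edge stands 70 mm below this point
- pepper_mill: bystander: brown wooden pepper mill, 58 mm across, 170 mm high, origin at the centre of its underside
- spice_jar_c: bystander: spice jar with a white cap, 46 mm across, 100 mm high, origin at the centre of its underside
- spice_jar_a: bystander: spice jar with a yellow cap, beyond the tray, 45 mm across, 100 mm high, origin at the centre of its underside
Mind the look-alikes: they are no part of the job. What is shaped like the tin_1 but green is not meant.

How it is judged:
By the outcome, as a careful person would: the job done as asked, in the order asked, and still so for the second after the job is handed in, while the arm keeps its last pose, push and grip.
It also fails if it takes over 72 s, if anything falls off the work surface, if the arm or the gripper's body presses on something with over 40 N, if the wrist force passes 120 N, or if a joint passes its speed limit or range.

### The arm

A 7-joint arm with a two-finger parallel gripper is mounted at the origin on a cart in front of the work surface, level with it; the furniture and walls round the work are solid. World frame = base frame: x ahead of the robot, y to its left, z up, the work surface at z = 0. Lengths are in m, angles in rad, forces in N, time in s.
With the tool pointing down it reaches from about 0.4 to 0.9 m from the base axis. Payload 5.5 kg.
Tool frame: the origin (TCP) lies midway between the tips of the shut fingers; the grasp point (between the pads) lies 19 mm behind it; z points along the fingers, y is the direction in which the jaws open and shut (so a half turn about z gives the same grasp; the last joint's range is limited). The gripper opens to 92 mm and grips with 3 to 60 N. Pads are 19 mm wide; open, the fingers measure 130 mm over their backs; the gripper's body (75 mm by 190 mm) begins 47 mm behind the grasp point.
Start: joints at [-0.879, 0.501, -0.427, 1.55, 0.221, 1.138, -0.21], TCP at [0.27, 0.591, 0.227] pointing down, gripper open.
Joint ranges: [-2.88, 2.88], [-0.31, 2.03], [-1.54, 1.56], [0.2, 2.42], [-1.41, 4.55], [0.19, 2.02], [-2.57, 2.57]. Speed limits (rad/s): [2.57, 2.57, 3.14, 3.14, 3.14, 3.14, 3.14].

### API

Orientations are given as a rotation vector (axis times angle).
In Python, from workcell import manip gives the robot as it stands.
- The arm moves only by the tool drive_tool, never from a script. Its arguments are lists of equal length, an entry for each row: "dp": the shift along the tool's x, y, z in mm, a list of three; "angular": the turn, a rotation vector about the tool's x, y, z in degrees, a list of three. A call has 1 to 12 rows; each row is the pose to reach, as a shift and turn from the pose measured when the call began, along the tool's axes at that moment; what a row does not reach only later rows make up. A row lasts 1/12 s, in which the tool goes at most 41.7 mm and 7.16 degrees, less where a joint would pass 70% of its speed; a pose out of reach is approached as far as the arm can. A call with a gripper value outside its range is refused whole. "gripper" is the opening, from 0 (shut) to 1 (fully open), set as the call begins (left out, the last holds). The fingers move at their own pace and stop on an object; "squeeze" is the grip in N (left out, the last holds). Time passes only in rows, so rows that repeat a pose let the fingers close. It gives the time, the measured TCP pose, the force and the opening at its end, in the units of the state.
- manip.state(): the state, without advancing time (a new reading comes with each control period).
- manip.snapshot(name): name is "side" or "top" or "wrist"; returns a dict with "color" (420x560x3 uint8, red, green, blue), "range_z" (420x560 float32, m along the optical axis (not along the pixel's ray), 0 where there is no reading), "mtx" (3x3 intrinsics, pixels), "R" (3x3) and "t" (3): a world point X has camera coordinates R X + t. Camera axes: x right, y down, z forward; pixel columns grow to the right and rows downward; lengths in m; the calibration is good to about 2 mm. A picture is of the moment at which its call begins.
- manip.sign_off(): hands the job in, once; it reports no verdict.
Trained networks look in the newest picture that a camera, given by its name, has taken for a name from the list of things; names that differ only in an ending like _2 or _b are one class to them, and where a whole thing is asked for, a point or a joint stands for the part that bears it (a point fixed in the world has none). Each returns a list of dicts, best first, with "conf" (0 to 1); they miss things now and then, are a little off and sometimes report something else, mostly with a low value. They report only what shows in the picture. A call takes as long as a camera call. They do not tell look-alikes from the thing itself.
- manip.search_frame(label, camera): "xyz" ([x, y, z] in m, in world coordinates, good to about 4 mm: the middle of the surface that is visible of it).
- manip.regions_of(label, camera): "mask" (420x560 bool, what is visible of it).
The state is a dict: "t": time; "q": joint angles; "joint_vel": joint speeds; "effort": joint torques, N m; "eef_pos": TCP position; "tcp_rot": TCP orientation; "contact_force": force on the tool from outside, world axes, zero at the start; "torque": the same for the moment, N m; "grip_width": finger opening in m.
Only numpy, scipy, OpenCV 4.12 (cv2) and the standard library are available. Lean on these libraries where they do the work, as an engineer would, in place of code of your own. Each camera call takes 0.05 s, during which the arm holds its last target.

## Working session

There is one attempt and no reset: what is moved stays moved. The work goes in short steps, Python scripts to look and compute and a tool call to move; the robot and the scene stay as the last step left them, time stands still between calls to the robot, and variables do not carry over. Pictures are saved under pics/ and viewed, and the job is handed in when it is done.

Besides the shell and the picture viewer there is one more tool, called after "Emit:" in YAML: its name, and indented under it one key for each argument. drive_tool: Moves the arm, as the interface text tells. Its arguments: {"type":"object","properties":{"dp":{"type":"array","items":{"type":"array","items":{"type":"number"}}},"angular":{"type":"array","items":{"type":"array","items":{"type":"number"}}},"gripper":{"type":"number"},"squeeze":{"type":"number"}},"required":["dp","angular"]}

```bash
ls; mkdir -p pics; cat > h.py <<'E'
import numpy as np, cv2
from workcell import manip
from scipy.spatial.transform import Rotation as Ro
def snap(n,f=None):
    s=manip.snapshot(n)
    if f: cv2.imwrite('pics/'+f+'.png',s['color'][:,:,::-1])
    return s
def cloud(s):
    z=s['range_z'];K=s['mtx'];v,u=np.mgrid[:z.shape[0],:z.shape[1]]
    P=np.stack([(u-K[0,2])*z/K[0,0],(v-K[1,2])*z/K[1,1],z],-1)
    W=(P-s['t'])@s['R']
    W[z<=0]=np.nan
    return W
def proj(s,X):
    c=s['R']@np.array(X)+s['t'];p=s['mtx']@c;return p[:2]/p[2]
def st():
    s=manip.state();print({k:np.round(v,4).tolist() for k,v in s.items()});return s
E
python3 - <<'E'
from h import *
st()
for n in('side','top','wrist'): 
    s=snap(n,n+'0'); np.savez('s_'+n,**s)
    print(n,(-s['R'].T@s['t']).round(3),s['mtx'][0,0])
E
```

```text
pics
{'t': 0.0, 'q': [-0.8788, 0.5018, -0.4267, 1.5514, 0.2208, 1.1383, -0.2103], 'joint_vel': [0.0004, 0.0004, 0.0009, 0.0001, 0.0009, 0.0001, 0.0001], 'effort': [0.001, -56.659, -5.816, -27.9112, -0.0687, 0.0308, 0.0002], 'eef_pos': [0.27, 0.5905, 0.2257], 'tcp_rot': [-0.6683, -3.0692, 0.0029], 'contact_force': [0.294, -0.1879, 0.1079], 'torque': [-0.0187, 0.0096, -0.0076], 'grip_width': 0.0918}
side [0.31  0.516 0.615] 466.22172301376236
top [ 0.467 -0.133  0.988] 462.35974146564666
wrist [0.209 0.619 0.385] 376.9957738400658
```

View pics/side0.png

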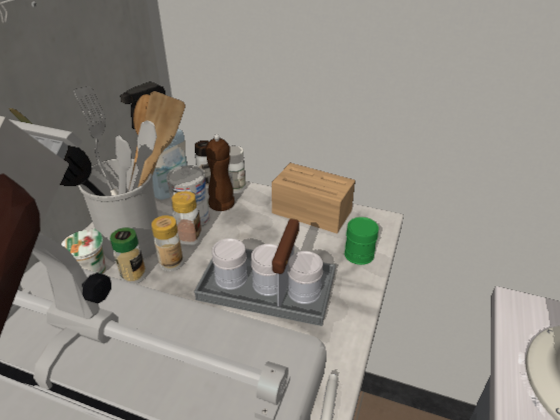

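View pics/top0.png

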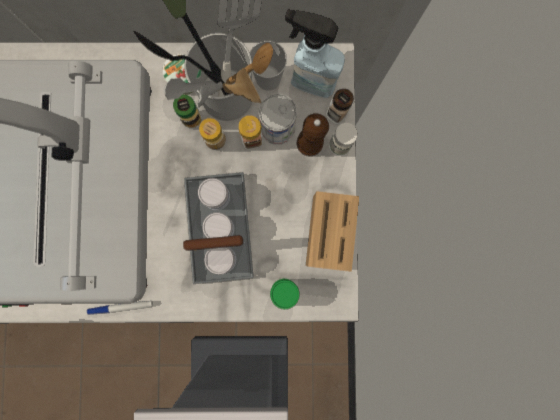

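View pics/wrist0.png

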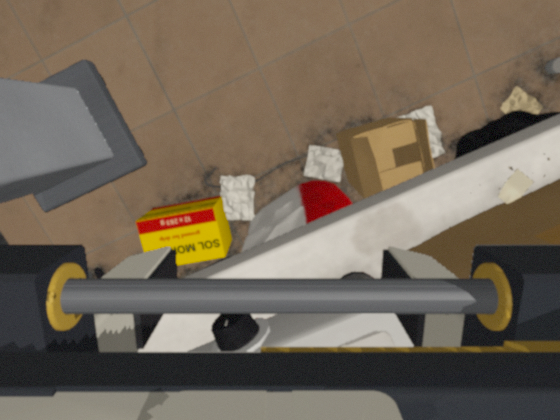

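```bash
python3 - <<'E'
from h import *
t=dict(np.load('s_top.npz'));si=dict(np.load('s_side.npz'))
print(t['R'].round(3))
W=cloud(t)
for p in [(214,228),(212,192),(217,226),(219,262),(214,243),(330,232),(285,293),(312,140),(344,138),(250,130),(210,130),(187,108),(100,308)]:
    print(p,W[p[1],p[0]].round(3))
for l in ['tray','tin_1','scraper','scraper_handle','block','slot_mouth','pepper_mill','spice_jar_c','spice_jar_a']:
  for c in('top','side'):
    r=manip.search_frame(l,c); print(l,c,[(round(d['conf'],2),np.round(d['xyz'],3).tolist()) for d in r][:6])
E
```

```text
[[-0.005 -1.     0.011]
 [-0.996  0.004 -0.085]
 [ 0.085 -0.011 -0.996]]
(214, 228) [ 0.526 -0.011  0.074]
(212, 192) [ 0.598 -0.006  0.074]
(217, 226) [ 0.531 -0.016  0.067]
(219, 262) [ 0.459 -0.021  0.072]
(214, 243) [ 0.495 -0.018  0.123]
(330, 232) [ 0.517 -0.24   0.078]
(285, 293) [ 0.398 -0.151  0.068]
(312, 140) [ 0.69  -0.203  0.123]
(344, 138) [ 0.7   -0.267  0.102]
(250, 130) [ 0.717 -0.083  0.099]
(210, 130) [ 0.716 -0.005  0.103]
(187, 108) [0.761 0.04  0.1  ]
(100, 308) [0.365 0.231 0.015]
tray top [(0.92, [0.541, -0.029, 0.004])]
tray side [(0.97, [0.523, 0.022, 0.005])]
tin_1 top [(0.98, [0.392, -0.156, 0.067]), (0.9, [0.464, -0.026, 0.073]), (0.79, [0.595, -0.009, 0.072]), (0.63, [0.531, -0.022, 0.078])]
tin_1 side [(0.92, [0.456, -0.011, 0.064]), (0.78, [0.53, 0.003, 0.061]), (0.7, [0.397, -0.133, 0.06]), (0.58, [0.592, 0.007, 0.062])]
scraper top [(0.73, [0.488, -0.018, 0.122])]
scraper side [(0.83, [0.487, 0.002, 0.12])]
scraper_handle top [(0.95, [0.495, -0.018, 0.12]), (0.6, [0.516, -0.247, 0.081])]
scraper_handle side [(0.76, [0.489, 0.004, 0.122])]
block top [(0.65, [0.516, -0.248, 0.079])]
block side [(0.74, [0.513, -0.215, 0.071])]
slot_mouth top [(0.84, [0.516, -0.247, 0.079])]
slot_mouth side [(0.97, [0.512, -0.216, 0.068]), (0.2, [0.718, -0.07, 0.07])]
pepper_mill top [(0.61, [0.705, -0.203, 0.146]), (0.17, [0.517, -0.247, 0.079])]
pepper_mill side [(0.8, [0.7, -0.192, 0.079])]
spice_jar_c top [(0.72, [0.711, -0.09, 0.103]), (0.58, [0.7, -0.272, 0.099])]
spice_jar_c side [(0.8, [0.715, -0.069, 0.069]), (0.79, [0.694, -0.26, 0.067]), (0.67, [0.492, 0.001, 0.118])]
spice_jar_a top [(0.72, [0.711, -0.09, 0.103]), (0.58, [0.7, -0.272, 0.099])]
spice_jar_a side [(0.8, [0.715, -0.069, 0.069]), (0.79, [0.694, -0.26, 0.067]), (0.67, [0.492, 0.001, 0.118])]
```

```bash
python3 - <<'E'
from h import *
t=dict(np.load('s_top.npz'));si=dict(np.load('s_side.npz'))
im=t['color'][:,:,::-1]
c=cv2.resize(im[170:300,170:370],None,fx=4,fy=4,interpolation=cv2.INTER_CUBIC)
cv2.imwrite('pics/top0c.png',c)
im=si['color'][:,:,::-1]
cv2.imwrite('pics/side0c.png',cv2.resize(im[150:330,180:400],None,fx=3.5,fy=3.3,interpolation=cv2.INTER_CUBIC))
for n,s in(('top',t),('side',si)):
    W=cloud(s)
    m=(abs(W[...,0]-.515)<.12)&(abs(W[...,1]+.235)<.08)&(W[...,2]>.07)&(W[...,2]<.09)
    P=W[m]; r=cv2.minAreaRect(P[:,:2].astype(np.float32)); print(n,m.sum(),'block',r,np.median(P[:,2]))
    m=(abs(W[...,0]-.495)<.05)&(abs(W[...,1]+.01)<.09)&(W[...,2]>.092)&(W[...,2]<.14)
    P=W[m]; r=cv2.minAreaRect(P[:,:2].astype(np.float32)); print('handle',m.sum(),r,np.percentile(P[:,2],[1,50,99]), np.percentile(P,[1,50,99],axis=0).round(3).tolist())
    for x0 in(.46,.53,.597):
        m=(np.hypot(W[...,0]-x0,W[...,1]+.01)<.033)&(abs(W[...,2]-.072)<.012)
        q=cv2.minEnclosingCircle(W[m][:,:2].astype(np.float32)); print('tin',m.sum(),np.round(q[0],4),q[1],np.median(W[m][:,2]))
E
```

```text
top 3025 block ((0.4901706576347351, -0.2372518926858902), (0.11151135712862015, 0.22371062636375427), 72.37007904052734) 0.07937946001482324
handle 641 ((0.49614670872688293, -0.014016341418027878), (0.02004077471792698, 0.11153631657361984), 5.057995319366455) [0.10459216 0.12068516 0.12509772] [[0.483, -0.069, 0.105], [0.495, -0.014, 0.121], [0.508, 0.039, 0.125]]
tin 571 [ 0.4617 -0.0175] 0.028043556958436966 0.07254430350069034
tin 585 [ 0.53   -0.0151] 0.028432553634047508 0.07279092104916526
tin 676 [ 0.5978 -0.0063] 0.02894047647714615 0.07280175882977938
side 2097 block ((0.48930078744888306, -0.24166199564933777), (0.11594212055206299, 0.22570183873176575), 71.08030700683594) 0.0797973763256359
handle 787 ((0.49480870366096497, -0.017323017120361328), (0.020945582538843155, 0.11228547245264053), 5.205018043518066) [0.09829532 0.12048475 0.1237827 ] [[0.481, -0.069, 0.098], [0.491, -0.003, 0.12], [0.506, 0.038, 0.124]]
tin 715 [ 0.4638 -0.0176] 0.03086571954190731 0.07247299663593856
tin 526 [ 0.5308 -0.0154] 0.027802808210253716 0.0726994053593347
tin 789 [ 0.5966 -0.0096] 0.029877936467528343 0.0727646476896027
```

View pics/top0c.png

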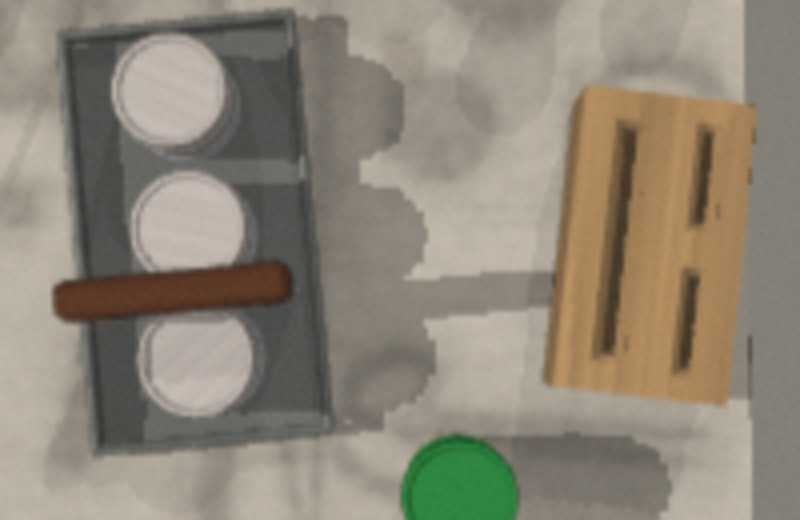

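View pics/side0c.png

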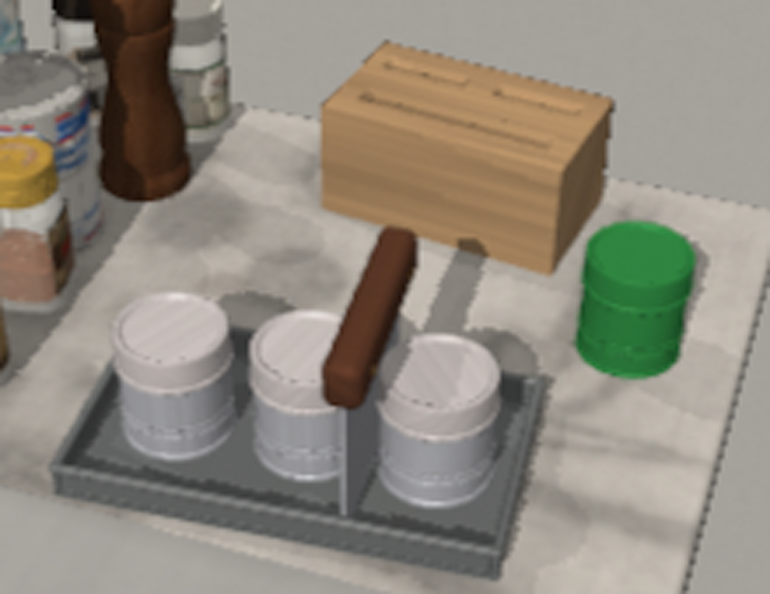

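```bash
cat >> h.py <<'E'
def ray(s,u,v,z):
    K=s['mtx'];d=s['R'].T@np.array([(u-K[0,2])/K[0,0],(v-K[1,2])/K[1,1],1.]);o=-s['R'].T@s['t']
    return o+d*(z-o[2])/d[2]
def go(p,jaw,lean=0.,leanaxis=None):
    """target TCP p, tool down, tool y at world angle jaw deg; prints move"""
    s=manip.state();R0=Ro.from_rotvec(s['tcp_rot'])
    j=np.deg2rad(jaw);y=np.array([np.cos(j),np.sin(j),0]);z=np.array([0,0,-1.]);x=np.cross(y,z)
    R1=Ro.from_matrix(np.stack([x,y,z],1))
    if leanaxis is not None: R1=Ro.from_rotvec(np.deg2rad(lean)*np.array(leanaxis))*R1
    dp=R0.inv().apply(np.array(p)-s['eef_pos'])*1000; rv=np.rad2deg((R0.inv()*R1).as_rotvec())
    print('dp',dp.round(1).tolist(),'ang',rv.round(2).tolist(),'rows>=',max(np.linalg.norm(dp)/41.7,np.linalg.norm(rv)/7.16).round(1))
E
python3 - <<'E'
from h import *
t=dict(np.load('s_top.npz'));si=dict(np.load('s_side.npz'))
for n,s in(('top',t),('side',si)):
    W=cloud(s)
    m=(abs(W[...,0]-.515)<.1)&(W[...,1]<-.18)&(W[...,1]>-.32)&(W[...,2]>.074)&(W[...,2]<.09)&~((W[...,0]<.44)&(W[...,1]>-.2))
    m=cv2.morphologyEx(m.astype(np.uint8),cv2.MORPH_OPEN,np.ones((3,3)))>0
    P=W[m]; r=cv2.minAreaRect(P[:,:2].astype(np.float32)); print(n,m.sum(),'block',r)
    # tray
    m=(abs(W[...,0]-.53)<.14)&(abs(W[...,1]+.01)<.09)&(W[...,2]>.012)&(W[...,2]<.026)
    P=W[m]; r=cv2.minAreaRect(P[:,:2].astype(np.float32)); print(n,m.sum(),'tray',r)
    b=W[(W[...,1]>.09)&(W[...,1]<.7)&(W[...,0]>.1)&(W[...,0]<.65)]
    for y in np.arange(.08,.7,.06):
        q=b[(b[:,1]>=y)&(b[:,1]<y+.06)]
        if len(q): print(round(y,2),np.nanmax(q[:,2]).round(3),end='; ')
    print()
# slot from top picture
g=cv2.cvtColor(t['color'],cv2.COLOR_RGB2GRAY)
roi=np.zeros_like(g);roi[195:265,315:333]=1
m=(g<75)&(roi>0); v,u=np.nonzero(m)
pts=np.array([ray(t,a,b,.079)[:2] for a,b in zip(u,v)],np.float32); print('slot',len(u),cv2.minAreaRect(pts),u.min(),u.max(),v.min(),v.max())
for a,b in((327,200.5),(320.75,258.75),(324,230)): print(ray(t,a,b,.08).round(4))
# blade points from side cloud, between handle and floor
W=cloud(si)
for v in range(262,312,4):
    print(v,[tuple(W[v,u].round(3)) for u in(276,278,280,282)])
E
```

```text
top 2939 block ((0.5194912552833557, -0.24671576917171478), (0.08623984456062317, 0.15014462172985077), 83.09456634521484)
top 933 tray ((0.5314494967460632, -0.012104012072086334), (0.22458946704864502, 0.1269102841615677), 5.500545501708984)
0.08 0.101; 0.14 0.104; 0.2 0.221; 0.26 0.11; 0.32 0.105; 0.38 0.103; 0.44 0.004; 0.5 -0.846; 0.56 -0.847; 0.62 -0.843; 0.68 -0.849; 
side 1837 block ((0.5178117752075195, -0.2511099576950073), (0.0908241719007492, 0.15068890154361725), 82.98690795898438)
side 1697 tray ((0.529769241809845, -0.01596388965845108), (0.22437600791454315, 0.1276129186153412), 5.767129898071289)
0.08 0.1; 0.14 0.102; 0.2 0.22; 0.26 0.469; 0.32 0.499; 0.38 0.474; 
slot 149 ((0.5214030146598816, -0.2289244681596756), (0.005247381515800953, 0.10763809829950333), 82.96034240722656) 321 328 203 257
[ 0.5795 -0.2348  0.08  ]
[ 0.4647 -0.221   0.08  ]
[ 0.521  -0.2281  0.08  ]
262 [(np.float64(0.492), np.float64(0.036), np.float64(0.12)), (np.float64(0.489), np.float64(0.036), np.float64(0.12)), (np.float64(0.486), np.float64(0.035), np.float64(0.12)), (np.float64(0.483), 
[... 2212 characters left out ...]
oat64(0.5), np.float64(0.016), np.float64(0.005)), (np.float64(0.49), np.float64(0.033), np.float64(0.027)), (np.float64(0.489), np.float64(0.026), np.float64(0.02)), (np.float64(0.491), np.float64(0.012), np.float64(0.004))]
306 [(np.float64(0.492), np.float64(0.039), np.float64(0.022)), (np.float64(0.488), np.float64(0.039), np.float64(0.023)), (np.float64(0.49), np.float64(0.025), np.float64(0.008)), (np.float64(0.488), np.float64(0.021), np.float64(0.004))]
310 [(np.float64(nan), np.float64(nan), np.float64(nan)), (np.float64(0.488), np.float64(0.041), np.float64(0.016)), (np.float64(0.484), np.float64(0.041), np.float64(0.018)), (np.float64(0.481), np.float64(0.041), np.float64(0.019))]
```

```bash
python3 - <<'E'
from h import *
t=dict(np.load('s_top.npz'));si=dict(np.load('s_side.npz'))
W=cloud(si); m=(W[...,2]>.13)&(W[...,1]>.05)&(W[...,0]<.9)
v,u=np.nonzero(m); print(len(u)); P=W[m]
for x in np.arange(.0,.9,.1):
  for y in np.arange(.05,.6,.1):
    k=(P[:,0]>=x)&(P[:,0]<x+.1)&(P[:,1]>=y)&(P[:,1]<y+.1)
    if k.sum()>3: print(round(x,1),round(y,2),k.sum(),P[k,2].max().round(3),u[k].mean().round(),v[k].mean().round())
W=cloud(t); m=(W[...,2]>.13)
v,u=np.nonzero(m); P=W[m];print()
for x in np.arange(.0,.9,.1):
  for y in np.arange(-.45,.6,.1):
    k=(P[:,0]>=x)&(P[:,0]<x+.1)&(P[:,1]>=y)&(P[:,1]<y+.1)
    if k.sum()>3: print(round(x,1),round(y,2),k.sum(),P[k,2].max().round(3),u[k].mean().round(),v[k].mean().round())
go((.4955,-.0157,.25),5)
E
```

```text
18694
0.4 0.15 1545 0.155 252.0 372.0
0.4 0.25 236 0.148 267.0 394.0
0.4 0.35 2766 0.471 16.0 256.0
0.5 0.15 1233 0.143 174.0 349.0
0.5 0.25 3769 0.499 41.0 157.0
0.5 0.35 2063 0.498 11.0 184.0
0.6 0.15 4004 0.291 85.0 296.0
0.6 0.25 1318 0.302 58.0 319.0
0.7 0.15 1005 0.261 42.0 299.0
0.7 0.25 100 0.143 55.0 322.0
0.8 0.05 649 0.457 69.0 161.0
0.8 0.15 6 0.133 20.0 286.0

0.1 -0.45 108 0.2 444.0 415.0
0.2 -0.45 4234 0.494 480.0 395.0
0.3 -0.45 9290 0.504 503.0 348.0
0.4 -0.45 9402 0.513 503.0 270.0
0.4 0.15 697 0.157 73.0 269.0
0.4 0.25 31 0.151 61.0 283.0
0.5 -0.45 9511 0.523 502.0 193.0
0.5 0.15 588 0.145 75.0 214.0
0.6 -0.45 9617 0.53 501.0 116.0
0.6 -0.25 158 0.16 315.0 135.0
0.6 0.15 2098 0.294 62.0 141.0
0.6 0.25 797 0.32 21.0 121.0
0.7 -0.45 7829 0.534 491.0 54.0
0.7 -0.25 396 0.174 315.0 123.0
0.7 -0.15 932 0.305 250.0 78.0
0.7 -0.05 935 0.292 194.0 91.0
0.7 0.15 791 0.29 74.0 110.0
0.7 0.25 92 0.319 15.0 103.0
0.8 -0.45 2758 0.413 454.0 30.0
0.8 -0.35 141 0.145 340.0 61.0
0.8 -0.25 2389 0.257 314.0 41.0
0.8 -0.15 1031 0.282 244.0 27.0
0.8 -0.05 1564 0.286 197.0 35.0
0.8 0.05 288 0.284 150.0 45.0
0.8 0.15 385 0.156 80.0 70.0
0.8 0.25 36 0.152 70.0 71.0
dp [-457.2, -458.3, -23.3] ang [0.0, -0.01, 60.44] rows>= 15.5
```

```bash
python3 - <<'E'
from h import *
t=dict(np.load('s_top.npz'));si=dict(np.load('s_side.npz'))
cv2.imwrite('pics/side0l.png',cv2.resize(si['color'][100:420,0:300,::-1],None,fx=2.4,fy=1.87))
W=cloud(si)
for u in(3,10,20,40,60,80):
  print(u,[(v,*W[v,u].round(2).tolist()) for v in(130,150,180,210,250,280,310)])
W=cloud(t); 
for v in (100,230,330,400): print([(u,*W[v,u].round(2).tolist()) for u in(350,365,400,430,460,540)])
for v in (100,115,135): print([(u,*W[v,u].round(2).tolist()) for u in(2,20,40,70)])
E
```

```text
3 [(130, 0.53, 0.35, 0.49), (150, 0.53, 0.36, 0.48), (180, 0.52, 0.37, 0.47), (210, 0.51, 0.39, 0.47), (250, 0.5, 0.4, 0.46), (280, 0.49, 0.41, 0.45), (310, 0.49, 0.42, 0.44)]
10 [(130, 0.53, 0.35, 0.49), (150, 0.53, 0.35, 0.48), (180, 0.52, 0.37, 0.47), (210, 0.5, 0.39, 0.47), (250, 0.49, 0.4, 0.46), (280, 0.49, 0.41, 0.45), (310, 0.81, 0.24, 0.11)]
20 [(130, 0.53, 0.34, 0.49), (150, 0.53, 0.35, 0.48), (180, 0.53, 0.35, 0.46), (210, 0.5, 0.38, 0.47), (250, 0.49, 0.4, 0.46), (280, 0.49, 0.4, 0.44), (310, 0.81, 0.23, 0.1)]
40 [(130, 0.56, 0.31, 0.47), (150, 0.53, 0.33, 0.47), (180, 0.53, 0.34, 0.45), (210, 0.53, 0.35, 0.43), (250, 0.67, 0.26, 0.28), (280, 0.82, 0.17, 0.1), (310, 0.75, 0.24, 0.13)]
60 [(130, 0.54, 0.3, 0.47), (150, 0.54, 0.31, 0.46), (180, 0.53, 0.33, 0.44), (210, 0.94, 0.0, 0.08), (250, 0.67, 0.24, 0.27), (280, 0.69, 0.24, 0.21), (310, 0.71, 0.24, 0.15)]
80 [(130, 0.94, -0.1, 0.19), (150, 0.8, 0.05, 0.26), (180, 0.82, 0.05, 0.2), (210, 0.94, -0.04, 0.04), (250, 0.84, 0.08, 0.07), (280, 0.67, 0.23, 0.21), (310, 0.67, 0.24, 0.17)]
[(350, 0.78, -0.28, 0.1), (365, 0.95, -
[... 170 characters left out ...]
, (400, 0.53, -0.43, -0.1), (430, 0.52, -0.43, 0.11), (460, 0.51, -0.43, 0.26), (540, 0.5, -0.43, 0.48)]
[(350, 0.18, -0.42, -0.84), (365, 0.23, -0.43, -0.56), (400, 0.3, -0.43, -0.12), (430, 0.33, -0.43, 0.09), (460, 0.35, -0.43, 0.24), (540, 0.39, -0.43, 0.47)]
[(350, -0.09, -0.42, -0.86), (365, -0.0, -0.43, -0.58), (400, 0.13, -0.43, -0.14), (430, 0.2, -0.43, 0.08), (460, 0.24, -0.43, 0.23), (540, 0.31, -0.43, 0.46)]
[(2, 0.7, 0.27, 0.32), (20, 0.78, 0.37, 0.1), (40, 0.78, 0.33, 0.1), (70, 0.78, 0.27, 0.1)]
[(2, 0.68, 0.27, 0.32), (20, 0.68, 0.25, 0.3), (40, 0.69, 0.24, 0.27), (70, 0.75, 0.27, 0.1)]
[(2, 0.71, 0.4, 0.1), (20, 0.71, 0.36, 0.1), (40, 0.71, 0.32, 0.1), (70, 0.68, 0.22, 0.2)]
```

View pics/side0l.png

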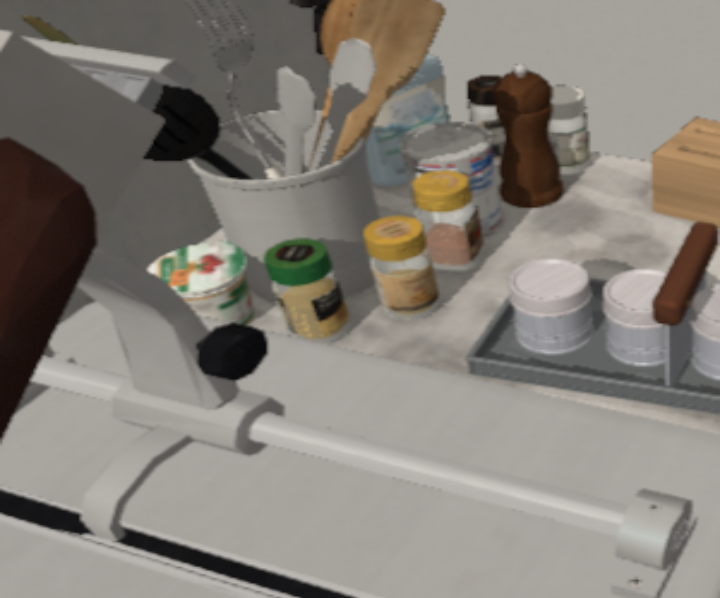

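```bash
python3 - <<'E'
from h import *
w=dict(np.load('s_wrist.npz'));W=cloud(w)
for p in [(235,330),(360,320),(390,240),(450,245),(480,140),(550,250),(550,190),(200,310),(300,335),(400,340),(430,350),(540,348),(250,405),(330,200)]: print(p,W[p[1],p[0]].round(3))
P=W[(W[...,2]>-.1)&(W[...,2]<.6)]
v,u=np.nonzero((W[...,2]>-.1)&(W[...,2]<.6))
for x in np.arange(0,.9,.1):
  for y in np.arange(.2,1,.1):
    k=(P[:,0]>=x)&(P[:,0]<x+.1)&(P[:,1]>=y)&(P[:,1]<y+.1)
    if k.sum()>3: print(round(x,1),round(y,2),k.sum(),P[k,2].min().round(3),P[k,2].max().round(3),u[k].mean().round(),v[k].mean().round())
E
```

```text
(235, 330) [0.36  0.507 0.087]
(360, 320) [0.39  0.611 0.098]
(390, 240) [0.376 0.673 0.001]
(450, 245) [0.39  0.72  0.035]
(480, 140) [ 0.516  1.126 -0.741]
(550, 250) [0.264 0.664 0.301]
(550, 190) [0.384 0.831 0.02 ]
(200, 310) [0.239 0.586 0.31 ]
(300, 335) [0.384 0.559 0.095]
(400, 340) [0.422 0.636 0.099]
(430, 350) [0.262 0.627 0.319]
(540, 348) [0.272 0.648 0.318]
(250, 405) [0.245 0.598 0.338]
(330, 200) [ 0.468  0.652 -0.617]
0.2 0.5 37819 0.227 0.342 118.0 341.0
0.2 0.6 41267 0.226 0.342 429.0 341.0
0.3 0.3 526 -0.001 0.004 158.0 342.0
0.3 0.4 2798 -0.038 0.092 201.0 320.0
0.3 0.5 7544 -0.038 0.102 284.0 295.0
0.3 0.6 6925 -0.038 0.1 366.0 243.0
0.3 0.7 10986 -0.038 0.114 470.0 212.0
0.3 0.8 4940 -0.038 0.075 531.0 165.0
0.4 0.4 140 -0.001 0.003 196.0 345.0
0.4 0.5 234 -0.0 0.104 329.0 337.0
0.4 0.6 1217 -0.0 0.105 382.0 330.0
```

```bash
python3 - <<'E'
from h import *
go((.29,.30,.30),35)
go((.30,.28,.30),5)
E
```

```text
dp [-139.1, -256.6, -73.3] ang [0.01, -0.0, 30.44] rows>= 7.2
dp [-156.5, -270.7, -73.3] ang [0.0, -0.01, 60.44] rows>= 8.4
```

Emit:
drive_tool:
  dp:
    - [-17, -32, -20]
    - [-35, -64, -40]
    - [-52, -96, -60]
    - [-70, -128, -73]
    - [-87, -160, -73]
    - [-104, -192, -73]
    - [-122, -224, -73]
    - [-139, -256, -73]
    - [-139, -256, -73]
  angular:
    - [0, 0, 4]
    - [0, 0, 8]
    - [0, 0, 12]
    - [0, 0, 16]
    - [0, 0, 20]
    - [0, 0, 24]
    - [0, 0, 28]
    - [0, 0, 30.4]
    - [0, 0, 30.4]

```text
t: 1.8
eef_pos: [0.2911, 0.2938, 0.2996]
tcp_rot: [1.461, 2.779, -0.005]
contact_force: [-0.1, -0.3, -0.1]
grip_width: 0.092
```

```bash
python3 - <<'E'
from h import *
st()
go((.43,-.0157,.28),5)
E
```

```text
{'t': 1.8, 'q': [-0.5693, -0.0275, -0.2811, 2.01, -0.0052, 1.1605, -0.2458], 'joint_vel': [-0.0382, 0.0609, -0.0691, -0.0818, -0.0117, -0.0409, -0.0416], 'effort': [0.2195, -28.4727, 0.1865, -29.2519, -0.3749, 0.0137, 0.374], 'eef_pos': [0.2911, 0.2938, 0.2996], 'tcp_rot': [1.4612, 2.7785, -0.0048], 'contact_force': [-0.0992, -0.3444, -0.1287], 'torque': [-0.0842, 0.0137, 0.0363], 'grip_width': 0.092}
dp [-333.7, -60.9, 20.8] ang [-0.04, 0.21, 29.52] rows>= 8.1
```

Emit:
drive_tool:
  dp:
    - [-40, -7, 0]
    - [-80, -15, 5]
    - [-120, -22, 10]
    - [-160, -29, 15]
    - [-200, -36, 20]
    - [-240, -44, 20]
    - [-280, -51, 20]
    - [-320, -58, 20]
    - [-334, -61, 20]
    - [-334, -61, 20]
    - [-334, -61, 20]
  angular:
    - [0, 0, 4]
    - [0, 0, 8]
    - [0, 0, 12]
    - [0, 0, 16]
    - [0, 0, 20]
    - [0, 0, 24]
    - [0, 0, 28]
    - [0, 0, 29.5]
    - [0, 0, 29.5]
    - [0, 0, 29.5]
    - [0, 0, 29.5]
  gripper: 0.7

```text
t: 2.72
eef_pos: [0.4302, -0.0163, 0.2807]
tcp_rot: [2.122, 2.313, -0.004]
contact_force: [-0.0, 0.1, -0.6]
grip_width: 0.0638
```

```bash
python3 - <<'E'
from h import *
st()
s=snap('wrist','w1'); np.savez('s_w1',**s); W=cloud(s)
m=(abs(W[...,0]-.495)<.05)&(abs(W[...,1]+.01)<.09)&(W[...,2]>.092)&(W[...,2]<.14)
if m.sum()>50:
    P=W[m]; print('handle',m.sum(),cv2.minAreaRect(P[:,:2].astype(np.float32)),np.percentile(P[:,2],[50,95]))
go((.4955,-.0157,.26),5)
go((.4955,-.0157,.089),5)
E
```

```text
{'t': 2.7167, 'q': [-0.1737, 0.01, 0.1476, 2.018, 0.0022, 1.1136, 0.0587], 'joint_vel': [-0.0283, -0.0137, -0.0395, 0.0177, -0.006, 0.0034, -0.0072], 'effort': [1.2723, -28.3157, 1.3668, -28.7313, 0.2113, -0.0398, 0.1185], 'eef_pos': [0.4302, -0.0163, 0.2807], 'tcp_rot': [2.1224, 2.3128, -0.0037], 'contact_force': [-0.0095, 0.1447, -0.5688], 'torque': [-0.036, 0.1001, -0.04], 'grip_width': 0.0638}
handle 3003 ((0.49563828110694885, -0.016281966120004654), (0.02057182416319847, 0.10998543351888657), 5.247045040130615) [0.12217549 0.12389973]
dp [-6.3, 65.3, 20.7] ang [-0.01, 0.18, 0.05] rows>= 1.7
dp [-5.7, 65.4, 191.7] ang [-0.01, 0.18, 0.05] rows>= 4.9
```

View pics/w1.png

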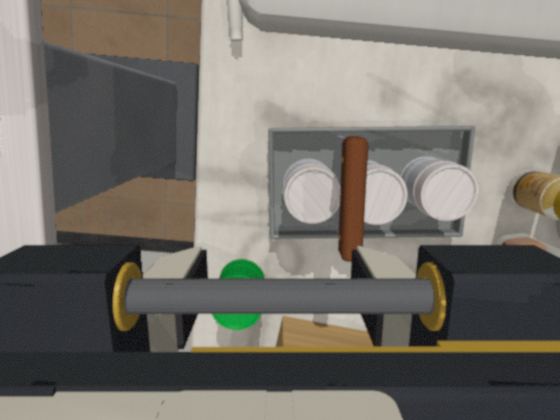

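Emit:
drive_tool:
  dp:
    - [-3, 33, 15]
    - [-6, 65, 40]
    - [-6, 65, 75]
    - [-6, 65, 110]
    - [-6, 65, 140]
    - [-6, 65, 165]
    - [-6, 65, 182]
    - [-6, 65, 191]
    - [-6, 65, 191]
    - [-6, 65, 191]
  angular:
    - [0, 0.2, 0]
    - [0, 0.2, 0]
    - [0, 0.2, 0]
    - [0, 0.2, 0]
    - [0, 0.2, 0]
    - [0, 0.2, 0]
    - [0, 0.2, 0]
    - [0, 0.2, 0]
    - [0, 0.2, 0]
    - [0, 0.2, 0]

```text
t: 3.6
eef_pos: [0.4952, -0.0148, 0.09]
tcp_rot: [-2.119, -2.318, -0.0]
contact_force: [0.4, 0.4, -0.3]
grip_width: 0.0642
```

```bash
python3 - <<'E'
from h import *
st()
s=snap('wrist','w2')
E
```

```text
{'t': 3.6, 'q': [-0.1402, 0.3918, 0.1383, 2.0574, -0.0833, 0.698, 0.1417], 'joint_vel': [0.0054, -0.0262, 0.0108, -0.0175, -0.0002, 0.0004, 0.0008], 'effort': [-0.1079, -42.8805, 1.6911, -19.4, -0.0643, 0.0466, 0.0079], 'eef_pos': [0.4952, -0.0148, 0.09], 'tcp_rot': [-2.1187, -2.3184, -0.0004], 'contact_force': [0.3741, 0.3757, -0.3323], 'torque': [-0.0921, 0.0232, 0.0041], 'grip_width': 0.0642}
```

View pics/w2.png

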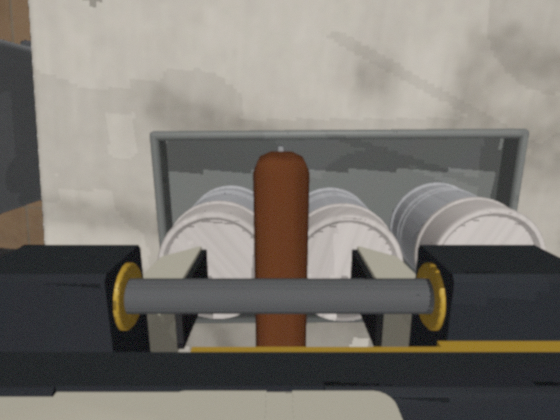

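Emit:
drive_tool:
  dp:
    - [0, 0, 0]
    - [0, 0, 0]
    - [0, 0, 0]
    - [0, 0, 0]
    - [0, 0, 0]
    - [0, 0, 0]
    - [0, 0, 0]
    - [0, 0, 0]
    - [0, 0, 0]
  angular:
    - [0, 0, 0]
    - [0, 0, 0]
    - [0, 0, 0]
    - [0, 0, 0]
    - [0, 0, 0]
    - [0, 0, 0]
    - [0, 0, 0]
    - [0, 0, 0]
    - [0, 0, 0]
  gripper: 0.0
  squeeze: 40

```text
t: 4.4
eef_pos: [0.4959, -0.0151, 0.0907]
tcp_rot: [2.12, 2.318, 0.002]
contact_force: [-0.1, -0.2, 1.1]
grip_width: 0.0196
```

Emit:
drive_tool:
  dp:
    - [0, 0, -3]
    - [0, 0, -10]
    - [0, 0, -20]
    - [0, 0, -35]
    - [0, 0, -55]
    - [0, 0, -80]
    - [0, 0, -110]
    - [0, 0, -140]
    - [0, 0, -150]
    - [0, 0, -150]
    - [0, 0, -150]
  angular:
    - [0, 0, 0]
    - [0, 0, 0]
    - [0, 0, 0]
    - [0, 0, 0]
    - [0, 0, 0]
    - [0, 0, 0]
    - [0, 0, 0]
    - [0, 0, 0]
    - [0, 0, 0]
    - [0, 0, 0]
    - [0, 0, 0]

```text
t: 5.32
eef_pos: [0.4957, -0.0152, 0.2408]
tcp_rot: [2.119, 2.318, 0.003]
contact_force: [0.7, 0.3, -1.9]
grip_width: 0.0199
```

```bash
python3 - <<'E'
from h import *
st()
s=snap('side','s3');np.savez('s_side3',**s)
s=snap('top','t3');np.savez('s_top3',**s)
cv2.imwrite('pics/st3.png',np.hstack([cv2.imread('pics/s3.png')[80:350,130:430],cv2.imread('pics/t3.png')[100:370,150:450]]))
E
```

```text
{'t': 5.3167, 'q': [-0.1669, 0.1764, 0.1616, 1.9322, -0.0339, 1.0333, 0.099], 'joint_vel': [0.001, 0.0335, -0.0013, 0.0324, 0.0005, -0.0026, 0.0011], 'effort': [0.0506, -40.2066, 1.1561, -29.0462, -0.038, 0.0397, -0.0122], 'eef_pos': [0.4957, -0.0152, 0.2408], 'tcp_rot': [2.1192, 2.3178, 0.0034], 'contact_force': [0.667, 0.3098, -1.912], 'torque': [-0.1092, 0.0768, 0.0383], 'grip_width': 0.0199}
```

View pics/st3.png

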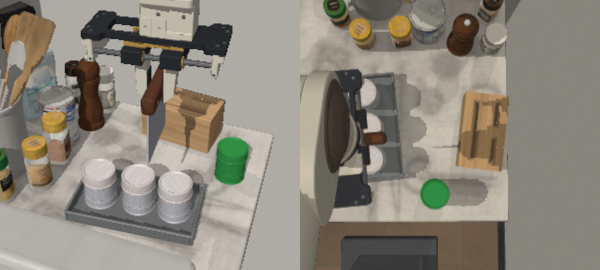

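```bash
python3 - <<'E'
from h import *
go((.519,-.2305,.24),83)
si=dict(np.load('s_side3.npz'));W=cloud(si)
m=(abs(W[...,0]-.495)<.02)&(abs(W[...,1]+.015)<.07)&(W[...,2]>.15)&(W[...,2]<.235)
P=W[m];c=P.mean(0);U,S,V=np.linalg.svd(P-c);print(m.sum(),c.round(4),V.round(3),np.percentile(P,[0,50,100],axis=0).round(3))
E
```

```text
dp [-216.6, 5.3, -1.1] ang [-0.06, -0.1, -77.87] rows>= 10.9
682 [ 0.4924 -0.0051  0.1917] [[ 0.076 -0.964 -0.253]
 [-0.017  0.253 -0.967]
 [-0.997 -0.078 -0.003]] [[ 0.488 -0.069  0.154]
 [ 0.492 -0.002  0.192]
 [ 0.498  0.035  0.234]]
```

Emit:
drive_tool:
  dp:
    - [-20, 0, 0]
    - [-40, 1, 0]
    - [-60, 2, 0]
    - [-80, 2, 0]
    - [-100, 3, 0]
    - [-120, 3, 0]
    - [-140, 4, 0]
    - [-160, 4, 0]
    - [-180, 5, 0]
    - [-200, 5, 0]
    - [-217, 6, 0]
    - [-217, 6, 0]
  angular:
    - [0, 0, -7]
    - [0, 0, -14]
    - [0, 0, -21]
    - [0, 0, -28]
    - [0, 0, -35]
    - [0, 0, -42]
    - [0, 0, -49]
    - [0, 0, -56]
    - [0, 0, -63]
    - [0, 0, -70]
    - [0, 0, -77]
    - [0, 0, -78]

```text
t: 6.42
eef_pos: [0.518, -0.2352, 0.2365]
tcp_rot: [-0.186, -3.131, 0.002]
contact_force: [-0.5, -0.4, -1.9]
grip_width: 0.0195
```

```bash
python3 - <<'E'
from h import *
st()
go((.5195,-.2305,.188),83)
E
```

```text
{'t': 6.4167, 'q': [0.2819, 0.3169, 0.1175, 1.7601, -0.0384, 1.0718, 1.864], 'joint_vel': [-0.0081, -0.0216, -0.0567, 0.0297, -0.0104, 0.0111, -0.0061], 'effort': [-1.7087, -47.5768, -0.1712, -28.0669, -0.292, 0.1974, 1.4042], 'eef_pos': [0.518, -0.2352, 0.2365], 'tcp_rot': [-0.1865, -3.1306, 0.0017], 'contact_force': [-0.4937, -0.4088, -1.9258], 'torque': [-0.0483, -0.0096, -0.0224], 'grip_width': 0.0195}
dp [-1.1, 4.9, 48.5] ang [-0.08, -0.31, 0.18] rows>= 1.2
```

Emit:
drive_tool:
  dp:
    - [0, 2, 15]
    - [-1, 4, 32]
    - [-1, 5, 48]
    - [-1, 5, 48]
    - [-1, 5, 48]
  angular:
    - [0, -0.3, 0.2]
    - [0, -0.3, 0.2]
    - [0, -0.3, 0.2]
    - [0, -0.3, 0.2]
    - [0, -0.3, 0.2]

```text
t: 6.83
eef_pos: [0.5178, -0.2292, 0.1863]
tcp_rot: [-0.192, -3.131, -0.0]
contact_force: [1.0, -0.2, -0.5]
grip_width: 0.0196
```

```bash
python3 - <<'E'
from h import *
st()
for n in('side','top','wrist'):
    s=snap(n,n+'4');np.savez('s_'+n+'4',**s)
    im=s['color'][:,:,::-1]
    if n=='side': cv2.imwrite('pics/side4c.png',cv2.resize(im[120:270,230:400],None,fx=4.5,fy=3.9,interpolation=cv2.INTER_CUBIC))
    W=cloud(s)
    d=np.array([np.cos(np.deg2rad(-7)),np.sin(np.deg2rad(-7))]);nn=np.array([-d[1],d[0]])
    q=W[...,:2]-np.array([.5195,-.2305]);a=q@d;b=q@nn
    m=(abs(a)<.06)&(abs(b)<.012)&(W[...,2]>.09)&(W[...,2]<.175)
    P=np.stack([a[m],b[m],W[m][:,2]],1);print(n,m.sum(),np.percentile(P,[1,50,99],axis=0).round(4).tolist() if m.sum() else '')
E
```

```text
{'t': 6.8333, 'q': [0.2792, 0.3662, 0.1109, 1.8157, -0.0464, 0.9671, 1.8575], 'joint_vel': [0.0012, -0.0305, 0.0063, -0.0394, 0.0019, 0.0021, 0.0049], 'effort': [-0.0245, -48.0008, 1.5556, -25.4063, 0.0363, 0.0391, -0.0135], 'eef_pos': [0.5178, -0.2292, 0.1863], 'tcp_rot': [-0.1922, -3.1306, -0.0003], 'contact_force': [1.0422, -0.1909, -0.4795], 'torque': [0.0511, 0.0333, -0.0496], 'grip_width': 0.0196}
side 1632 [[-0.0528, -0.0021, 0.1012], [-0.0036, 0.0008, 0.139], [0.049, 0.0035, 0.1741]]
top 0 
wrist 30 [[-0.0499, -0.0012, 0.1066], [-0.0498, 0.0002, 0.1317], [-0.0491, 0.0017, 0.1464]]
```

View pics/side4c.png

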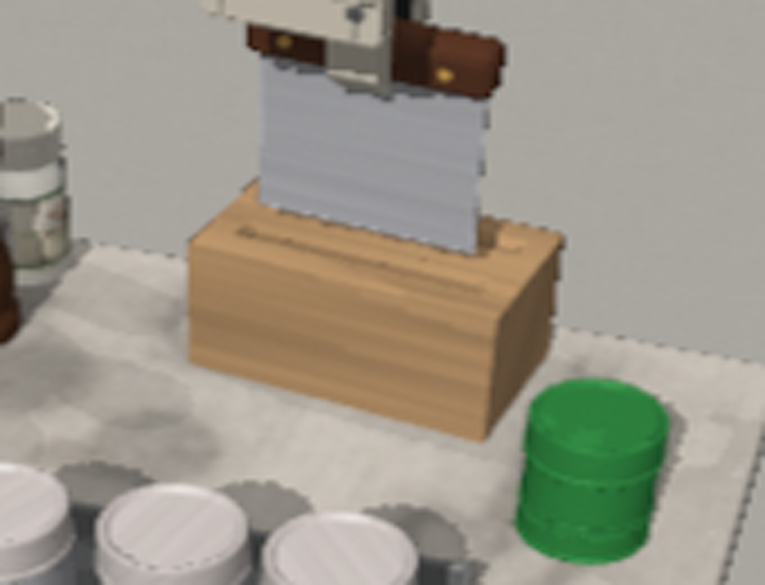

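View pics/wrist4.png

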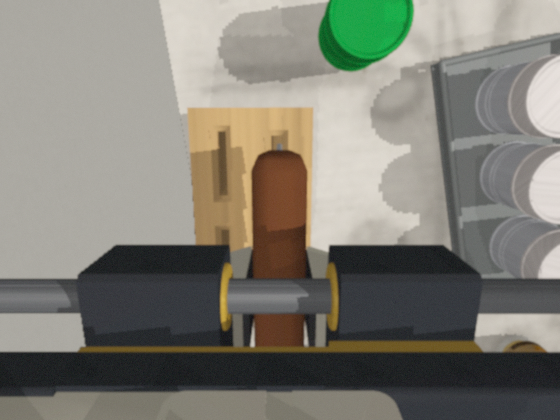

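View pics/top4.png

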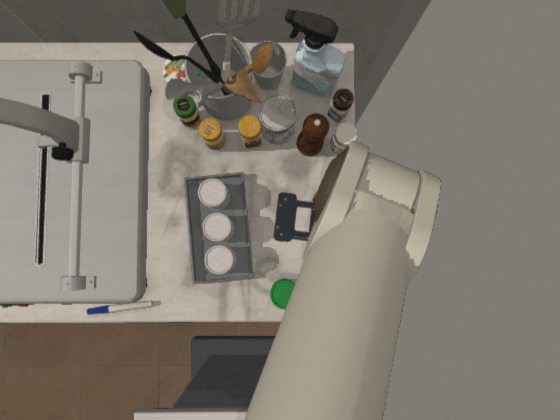

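```bash
python3 - <<'E'
from h import *
s=dict(np.load('s_side.npz')); im=s['color']
# rectify block top at z=.08 into metric map, 0.25mm/px, block-aligned about (.5195,-.2305)
d=np.array([np.cos(np.deg2rad(-7)),np.sin(np.deg2rad(-7))]);nn=np.array([-d[1],d[0]])
def rect(s,z=.08):
    A,B=np.meshgrid(np.arange(-.085,.085,.0005),np.arange(.04,-.08,-.0005))
    X=np.stack([.5195+A*d[0]+B*nn[0],-.2305+A*d[1]+B*nn[1],np.full_like(A,z)],-1)
    c=X@s['R'].T+s['t'];p=c@s['mtx'].T;p=(p[...,:2]/p[...,2:]).astype(np.float32)
    return cv2.remap(s['color'],p[...,0],p[...,1],cv2.INTER_CUBIC)
a=rect(s);b=rect(dict(np.load('s_top.npz')))
o=np.vstack([a,b])[:,:,::-1].copy()
cv2.imwrite('pics/rect.png',cv2.resize(o,None,fx=1.6,fy=1.2))
for n,r in(('side',a),('top',b)):
    g=cv2.cvtColor(r,cv2.COLOR_RGB2GRAY).astype(float)
    # profile across b in central |a|<40mm
    k=g[:,90:250].mean(1); i=np.arange(len(k)); bb=(.04-.0005*i)*1000
    sel=(bb<12)&(bb>-12); print(n,[(x,int(y)) for x,y in zip(bb[sel].round(1),k[sel])][::2])
    j=np.argmin(np.where(sel,k,999)); pr=g[j-2:j+3].mean(0); aa=(-.085+.0005*np.arange(len(pr)))*1000
    lo=pr<(pr.min()+np.median(g[j-14:j-10]))/2; print(bb[j],'a range',aa[lo].min(),aa[lo].max())
# blade in side4: ends and bottom
s4=dict(np.load('s_side4.npz'));W=cloud(s4);q=W[...,:2]-np.array([.5195,-.2305]);A=q@d;B=q@nn
m=(abs(A)<.06)&(abs(B)<.012)&(W[...,2]>.105)&(W[...,2]<.15)
print(A[m].min(),A[m].max(),np.median(B[m]),np.polyfit(A[m],B[m],1),np.polyfit(W[m][:,2],B[m],1))
E
```

```text
side [(np.float64(11.5), 145), (np.float64(10.5), 145), (np.float64(9.5), 146), (np.float64(8.5), 145), (np.float64(7.5), 143), (np.float64(6.5), 140), (np.float64(5.5), 135), (np.float64(4.5), 129), (np.float64(3.5), 124), (np.float64(2.5), 121), (np.float64(1.5), 121), (np.float64(0.5), 123), (np.float64(-0.5), 128), (np.float64(-1.5), 134), (np.float64(-2.5), 140), (np.float64(-3.5), 145), (np.float64(-4.5), 149), (np.float64(-5.5), 150), (np.float64(-6.5), 150), (np.float64(-7.5), 149), (np.float64(-8.5), 147), (np.float64(-9.5), 146), (np.float64(-10.5), 144), (np.float64(-11.5), 142)]
2.0000000000000018 a range -85.0 59.499999999999986
top [(np.float64(11.5), 140), (np.float64(10.5), 132), (np.float64(9.5), 118), (np.float64(8.5), 104), (np.float64(7.5), 97), (np.float64(6.5), 94), (np.float64(5.5), 86), (np.float64(4.5), 75), (np.float64(3.5), 64), (np.float64(2.5), 60), (np.float64(1.5), 60), (np.float64(0.5), 65), (np.float64(-0.5), 79), (np.float64(-1.5), 103), (np.float64(-2.5), 122), (np.float64(-3.5), 129), (np.float64(-4.5), 130), (np.float64(-5.5), 131), (np.float64(-6.5), 131), (np.float64(-7.5), 132), (np.float64(-8.5), 134), (np.float64(-9.5), 136), (np.float64(-10.5), 137), (np.float64(-11.5), 138)]
2.0000000000000018 a range -53.00000000000001 56.50000000000001
-0.05358806488283393 0.05039723293106333 0.0007888282618317445 [0.00022921 0.00073824] [0.0039411  0.00023438]
```

View pics/rect.png

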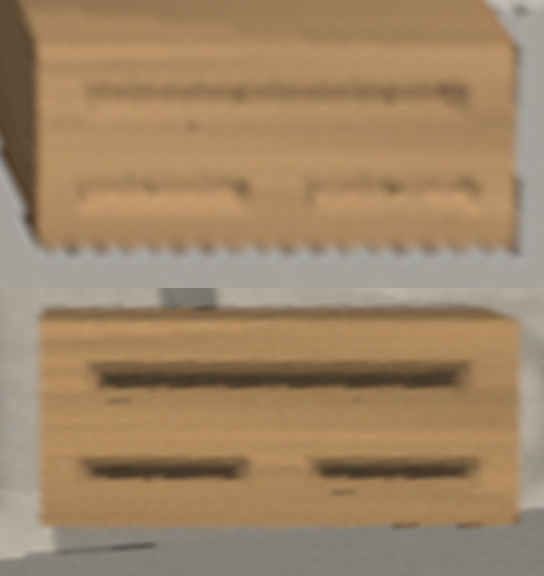

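Emit:
drive_tool:
  dp:
    - [-3, 0, 0]
    - [-3, 0, 5]
    - [-3, 0, 10]
    - [-3, 0, 15]
    - [-3, 0, 20]
    - [-3, 0, 25]
    - [-3, 0, 30]
    - [-3, 0, 30]
  angular:
    - [0, 0, 0]
    - [0, 0, 0]
    - [0, 0, 0]
    - [0, 0, 0]
    - [0, 0, 0]
    - [0, 0, 0]
    - [0, 0, 0]
    - [0, 0, 0]

```text
t: 7.65
eef_pos: [0.522, -0.2305, 0.1576]
tcp_rot: [-0.193, -3.134, 0.002]
contact_force: [-1.3, -0.2, -2.2]
grip_width: 0.0198
```

```bash
python3 - <<'E'
from h import *
st()
go((.5208,-.2296,.0955),83)
s=snap('side');np.savez('s_side5',**s)
cv2.imwrite('pics/side5c.png',cv2.resize(s['color'][120:270,230:400,::-1],None,fx=4.5,fy=3.9,interpolation=cv2.INTER_CUBIC))
E
```

```text
{'t': 7.65, 'q': [0.282, 0.4062, 0.1078, 1.8317, -0.052, 0.9076, 1.8612], 'joint_vel': [-0.003, -0.0124, 0.0, -0.01, 0.0007, 0.022, -0.0012], 'effort': [0.0535, -51.0429, 1.8673, -25.8319, 0.0609, -0.1764, 0.0117], 'eef_pos': [0.522, -0.2305, 0.1576], 'tcp_rot': [-0.1925, -3.1341, 0.0017], 'contact_force': [-1.2614, -0.19, -2.2107], 'torque': [0.0199, 0.035, 0.0374], 'grip_width': 0.0198}
dp [1.2, 0.9, 62.1] ang [-0.07, -0.09, -0.03] rows>= 1.5
```

View pics/side5c.png

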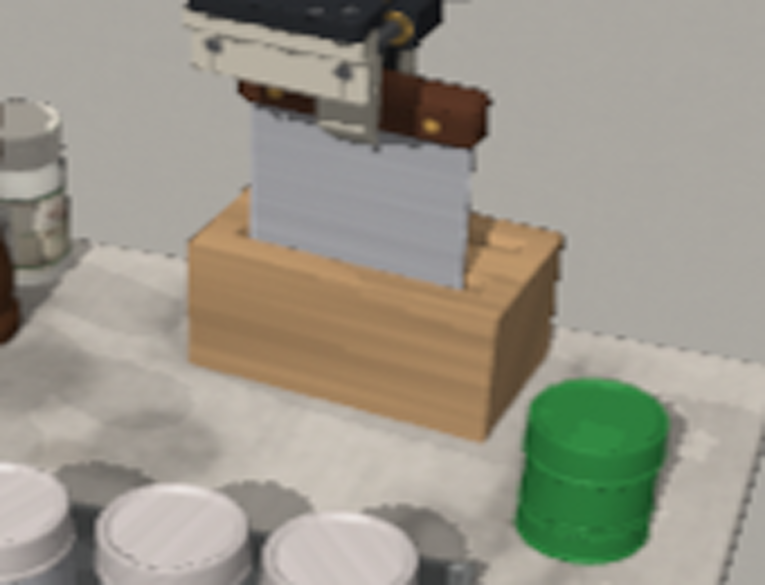

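Emit:
drive_tool:
  dp:
    - [0, 0, 5]
    - [0, 0, 11]
    - [0, 0, 17]
    - [0, 0, 23]
    - [0, 0, 29]
    - [0, 0, 35]
    - [0, 0, 41]
    - [0, 0, 47]
    - [0, 0, 52]
    - [0, 0, 55]
    - [0, 0, 55]
  angular:
    - [0, 0, 0]
    - [0, 0, 0]
    - [0, 0, 0]
    - [0, 0, 0]
    - [0, 0, 0]
    - [0, 0, 0]
    - [0, 0, 0]
    - [0, 0, 0]
    - [0, 0, 0]
    - [0, 0, 0]
    - [0, 0, 0]

```text
t: 8.62
eef_pos: [0.5217, -0.2305, 0.1023]
tcp_rot: [-0.192, -3.133, 0.001]
contact_force: [0.2, -0.9, -1.3]
grip_width: 0.0196
```

```bash
python3 - <<'E'
from h import *
st()
E
```

```text
{'t': 8.6167, 'q': [0.2889, 0.4814, 0.1003, 1.8671, -0.0626, 0.7981, 1.8698], 'joint_vel': [0.0001, -0.0145, 0.0026, -0.0109, 0.0009, 0.0117, -0.001], 'effort': [0.0254, -52.6418, 2.0099, -23.1068, 0.0527, -0.0802, 0.0089], 'eef_pos': [0.5217, -0.2305, 0.1023], 'tcp_rot': [-0.1924, -3.1333, 0.0013], 'contact_force': [0.1599, -0.8854, -1.2853], 'torque': [0.0147, 0.018, 0.0243], 'grip_width': 0.0196}
```

Nearly home; press down a little further and read the force.

Emit:
drive_tool:
  dp:
    - [0, 0, 2]
    - [0, 0, 4]
    - [0, 0, 5]
    - [0, 0, 6]
    - [0, 0, 7]
    - [0, 0, 7]
    - [0, 0, 7]
  angular:
    - [0, 0, 0]
    - [0, 0, 0]
    - [0, 0, 0]
    - [0, 0, 0]
    - [0, 0, 0]
    - [0, 0, 0]
    - [0, 0, 0]

```text
t: 9.2
eef_pos: [0.5217, -0.2306, 0.0967]
tcp_rot: [-0.193, -3.134, 0.001]
contact_force: [-4.4, 0.8, 8.8]
grip_width: 0.0196
```

Emit:
drive_tool:
  dp:
    - [0, 0, 0]
    - [0, 0, 0]
    - [0, 0, 0]
    - [0, 0, 0]
    - [0, 0, 0]
    - [0, 0, 0]
  angular:
    - [0, 0, 0]
    - [0, 0, 0]
    - [0, 0, 0]
    - [0, 0, 0]
    - [0, 0, 0]
    - [0, 0, 0]
  gripper: 0.6

```text
t: 9.7
eef_pos: [0.5217, -0.2306, 0.0966]
tcp_rot: [-0.193, -3.134, 0.001]
contact_force: [-0.8, -0.5, -0.7]
grip_width: 0.0536
```

Emit:
drive_tool:
  dp:
    - [0, 0, -8]
    - [0, 0, -20]
    - [0, 0, -40]
    - [0, 0, -65]
    - [0, 0, -95]
    - [0, 0, -125]
    - [0, 0, -125]
  angular:
    - [0, 0, 0]
    - [0, 0, 0]
    - [0, 0, 0]
    - [0, 0, 0]
    - [0, 0, 0]
    - [0, 0, 0]
    - [0, 0, 0]

```text
t: 10.28
eef_pos: [0.5259, -0.2323, 0.2295]
tcp_rot: [0.193, 3.126, -0.007]
contact_force: [2.0, -0.3, 0.6]
grip_width: 0.0552
```

```bash
python3 - <<'E'
from h import *
st()
s=snap('side');np.savez('s_side6',**s)
cv2.imwrite('pics/side6c.png',cv2.resize(s['color'][100:340,170:410,::-1],None,fx=3,fy=2.5,interpolation=cv2.INTER_CUBIC))
W=cloud(s)
m=(abs(W[...,0]-.52)<.07)&(abs(W[...,1]+.231)<.03)&(W[...,2]>.088)&(W[...,2]<.15)
P=W[m]; print('handle',m.sum(),np.percentile(P,[1,50,99],axis=0).round(4).tolist(),cv2.minAreaRect(P[:,:2].astype(np.float32)))
for u0,u1 in ((.465,.51),(.53,.57)):
    k=(P[:,0]>u0)&(P[:,0]<u1); print(np.percentile(P[k,2],[2,98]).round(4))
for x0,y0 in((.463,-.0175),(.5305,-.015),(.597,-.008)):
        m=(np.hypot(W[...,0]-x0,W[...,1]-y0)<.036)&(abs(W[...,2]-.072)<.012)
        q=cv2.minEnclosingCircle(W[m][:,:2].astype(np.float32)); print('tin',m.sum(),np.round(q[0],4),q[1],np.median(W[m][:,2]))
E
```

```text
{'t': 10.2833, 'q': [0.2751, 0.3247, 0.1154, 1.7664, -0.0413, 1.0426, 1.8527], 'joint_vel': [0.002, 0.0471, -0.0029, 0.0592, -0.0066, -0.0884, 0.0072], 'effort': [-0.3487, -45.5959, 1.1807, -24.8661, 0.0717, 1.2832, -0.0608], 'eef_pos': [0.5259, -0.2323, 0.2295], 'tcp_rot': [0.1926, 3.1262, -0.0067], 'contact_force': [1.9622, -0.3368, 0.5694], 'torque': [-0.0306, -0.0209, 0.0192], 'grip_width': 0.0552}
handle 982 [[0.467, -0.2408, 0.0885], [0.5191, -0.2258, 0.1172], [0.5744, -0.2155, 0.1296]] ((0.5214614868164062, -0.2305319756269455), (0.022098930552601814, 0.11160613596439362), 82.26581573486328)
[0.0886 0.129 ]
[0.0891 0.1295]
tin 853 [ 0.4666 -0.0227] 0.03256647661328316 0.07268423927953178
tin 812 [ 0.5261 -0.0188] 0.030209261924028397 0.07275168434933497
tin 791 [ 0.5955 -0.0103] 0.029810648411512375 0.07262860215776432
```

View pics/side6c.png

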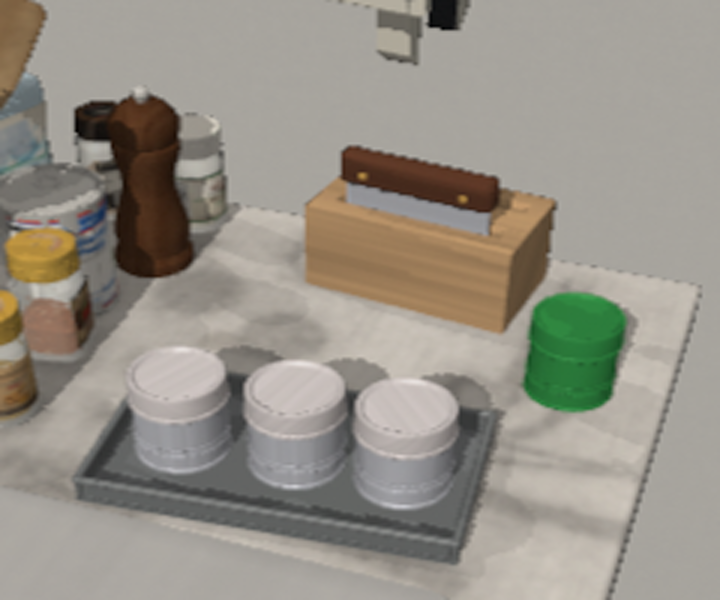

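```bash
python3 - <<'E'
from h import *
for n in('top4','side6'):
    s=dict(np.load('s_%s.npz'%n));W=cloud(s)
    m=((abs(W[...,0]-.53)<.11)&(abs(W[...,1]+.01)<.05)&(abs(W[...,2]-.074)<.006)).astype(np.uint8)
    m=cv2.morphologyEx(m,cv2.MORPH_OPEN,np.ones((3,3)))
    k,lab,stt,_=cv2.connectedComponentsWithStats(m)
    for i in range(1,k):
        if stt[i,4]>100:
            P=W[lab==i]; q=cv2.minEnclosingCircle(P[:,:2].astype(np.float32)); print(n,stt[i,4],np.round(q[0],4),round(q[1],4),P[:,:2].mean(0).round(4),np.median(P[:,2]).round(4))
E
```

```text
top4 654 [ 0.5983 -0.0063] 0.029 [ 0.5979 -0.0063] 0.073
top4 662 [ 0.5289 -0.0156] 0.0291 [ 0.5287 -0.0156] 0.0728
top4 665 [ 0.4646 -0.0202] 0.0289 [ 0.4641 -0.0201] 0.0729
side6 680 [ 0.5955 -0.0103] 0.0298 [ 0.5956 -0.0085] 0.0729
side6 684 [ 0.5261 -0.0188] 0.0302 [ 0.5267 -0.0181] 0.073
side6 732 [ 0.4625 -0.0235] 0.0296 [ 0.4623 -0.0222] 0.073
```

```bash
python3 - <<'E'
from h import *
t=dict(np.load('s_top4.npz'));W=cloud(t)
print([(u,*W[230,u].round(3).tolist()) for u in (130,140,145,150,155)])
go((.4634,-.0215,.20),95.5)
E
```

```text
[(130, 0.522, 0.148, 0.096), (140, 0.522, 0.131, 0.087), (145, 0.523, 0.128, 0.062), (150, 0.527, 0.136, -0.002), (155, 0.527, 0.125, -0.003)]
dp [86.9, 201.2, 25.6] ang [-0.21, 0.37, -12.55] rows>= 5.3
```

Emit:
drive_tool:
  dp:
    - [15, 35, 0]
    - [30, 70, 5]
    - [45, 105, 10]
    - [60, 140, 15]
    - [75, 175, 20]
    - [87, 201, 25]
    - [87, 201, 25]
    - [87, 201, 25]
    - [87, 201, 25]
  angular:
    - [0, 0.3, -3]
    - [0, 0.3, -6]
    - [0, 0.3, -9]
    - [0, 0.3, -12.5]
    - [0, 0.3, -12.5]
    - [0, 0.3, -12.5]
    - [0, 0.3, -12.5]
    - [0, 0.3, -12.5]
    - [0, 0.3, -12.5]
  gripper: 0.85

```text
t: 11.08
eef_pos: [0.4634, -0.0223, 0.2009]
tcp_rot: [-0.149, 3.137, -0.007]
contact_force: [0.3, -1.1, 0.4]
grip_width: 0.078
```

```bash
python3 - <<'E'
from h import *
st()
go((.4634,-.0215,.025),95.5)
s=snap('wrist','w7');np.savez('s_w7',**s);W=cloud(s)
m=((abs(W[...,0]-.53)<.11)&(abs(W[...,1]+.01)<.05)&(abs(W[...,2]-.074)<.006)).astype(np.uint8)
m=cv2.morphologyEx(m,cv2.MORPH_OPEN,np.ones((3,3)))
k,lab,stt,_=cv2.connectedComponentsWithStats(m)
for i in range(1,k):
    if stt[i,4]>100:
        P=W[lab==i]; q=cv2.minEnclosingCircle(P[:,:2].astype(np.float32)); print(stt[i,4],np.round(q[0],4),round(q[1],4))
E
```

```text
{'t': 11.0833, 'q': [0.0235, 0.1689, -0.0403, 2.0401, 0.0138, 0.9314, 1.6415], 'joint_vel': [0.019, 0.0068, 0.0172, -0.0127, -0.0003, -0.0001, -0.0003], 'effort': [-0.9565, -36.1492, -0.8022, -24.8403, -0.0512, 0.1191, -0.02], 'eef_pos': [0.4634, -0.0223, 0.2009], 'tcp_rot': [-0.1494, 3.1367, -0.0068], 'contact_force': [0.3108, -1.08, 0.3773], 'torque': [-0.0788, 0.0308, 0.0506], 'grip_width': 0.078}
dp [0.1, 1.6, 175.9] ang [-0.25, 0.06, -0.05] rows>= 4.2
4188 [ 0.4645 -0.0234] 0.029
1697 [ 0.5224 -0.0195] 0.0279
1108 [ 0.5876 -0.0104] 0.0267
```

View pics/w7.png

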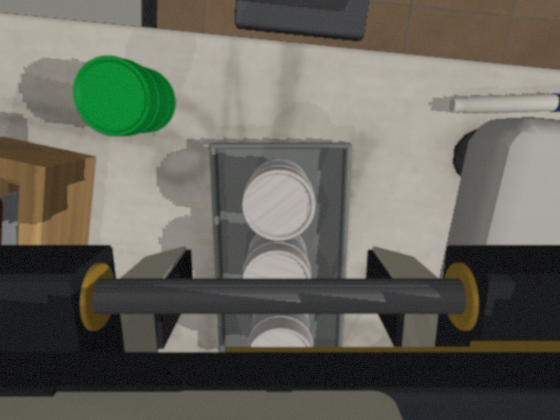

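Emit:
drive_tool:
  dp:
    - [0, 0, 30]
    - [0, 0, 65]
    - [0, 0, 100]
    - [0, 0, 130]
    - [0, 0, 150]
    - [0, 0, 165]
    - [0, 0, 175]
    - [0, 0, 175]
    - [0, 0, 175]
  angular:
    - [-0.2, 0, 0]
    - [-0.2, 0, 0]
    - [-0.2, 0, 0]
    - [-0.2, 0, 0]
    - [-0.2, 0, 0]
    - [-0.2, 0, 0]
    - [-0.2, 0, 0]
    - [-0.2, 0, 0]
    - [-0.2, 0, 0]

```text
t: 11.88
eef_pos: [0.4641, -0.0247, 0.0258]
tcp_rot: [-0.145, 3.138, -0.002]
contact_force: [-0.4, 0.2, -0.2]
grip_width: 0.0782
```

Emit:
drive_tool:
  dp:
    - [0, 0, 0]
    - [0, 0, 0]
    - [0, 0, 0]
    - [0, 0, 0]
    - [0, 0, 0]
    - [0, 0, 0]
    - [0, 0, 0]
  angular:
    - [0, 0, 0]
    - [0, 0, 0]
    - [0, 0, 0]
    - [0, 0, 0]
    - [0, 0, 0]
    - [0, 0, 0]
    - [0, 0, 0]
  gripper: 0.0
  squeeze: 30

```text
t: 12.47
eef_pos: [0.4649, -0.0242, 0.0267]
tcp_rot: [-0.145, 3.136, -0.001]
contact_force: [-0.8, 2.1, 5.8]
grip_width: 0.0565
```

Emit:
drive_tool:
  dp:
    - [0, 0, -4]
    - [0, 0, -10]
    - [0, 0, -18]
    - [0, 0, -26]
    - [0, 0, -32]
    - [0, 0, -35]
    - [0, 0, -35]
    - [0, 0, -35]
    - [0, 0, -35]
    - [0, 0, -35]
  angular:
    - [0, 0, 0]
    - [0, 0, 0]
    - [0, 0, 0]
    - [0, 0, 0]
    - [0, 0, 0]
    - [0, 0, 0]
    - [0, 0, 0]
    - [0, 0, 0]
    - [0, 0, 0]
    - [0, 0, 0]

```text
t: 13.3
eef_pos: [0.4644, -0.0242, 0.0614]
tcp_rot: [-0.145, 3.137, -0.001]
contact_force: [-0.0, 0.1, -4.3]
grip_width: 0.0564
```

Emit:
drive_tool:
  dp:
    - [0, 0, 0]
    - [0, 0, 0]
    - [0, 0, 0]
  angular:
    - [0, 0, 0]
    - [0, 0, 0]
    - [0, 0, 0]

```text
t: 13.55
eef_pos: [0.4642, -0.0242, 0.0611]
tcp_rot: [-0.145, 3.137, -0.001]
contact_force: [0.2, 0.0, -4.0]
grip_width: 0.0566
```

```bash
python3 - <<'E'
from h import *
a=[]
st()
for i in range(3):
    s=snap('side'); z=manip.state(); a.append(z['contact_force']); 
print(np.round(a,2).tolist())
cv2.imwrite('pics/side8c.png',cv2.resize(s['color'][140:340,200:380,::-1],None,fx=3.5,fy=3))
E
```

```text
{'t': 13.55, 'q': [0.024, 0.3996, -0.0355, 2.138, 0.0258, 0.6033, 1.6332], 'joint_vel': [-0.0002, -0.0035, -0.0002, -0.0025, -0.0007, 0.0001, 0.0002], 'effort': [0.0007, -44.8547, 0.0959, -19.025, 0.036, 0.0807, -0.0001], 'eef_pos': [0.4642, -0.0242, 0.0611], 'tcp_rot': [-0.145, 3.1373, -0.0014], 'contact_force': [0.22, 0.0301, -4.0262], 'torque': [0.0417, -0.0, -0.0132], 'grip_width': 0.0566}
[[-0.72, 0.51, -3.6], [0.68, -0.25, -3.21], [0.24, -0.11, -3.75]]
```

View pics/side8c.png

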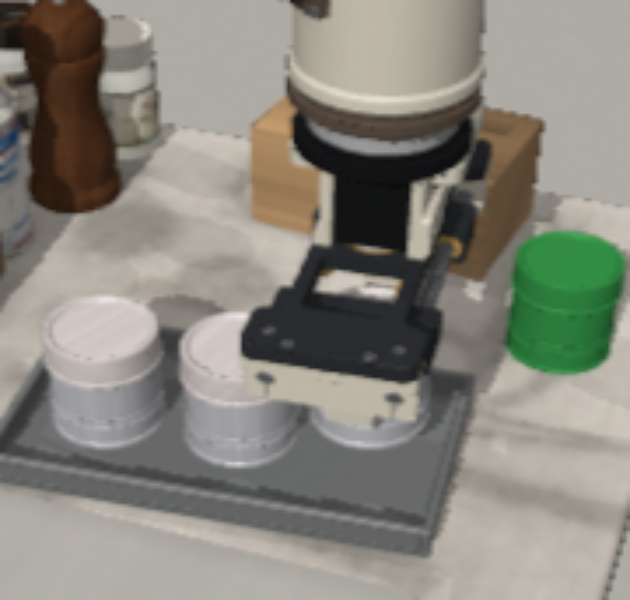

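Emit:
drive_tool:
  dp:
    - [0, 0, 8]
    - [0, 0, 16]
    - [0, 0, 24]
    - [0, 0, 29]
    - [0, 0, 33]
    - [0, 0, 35]
    - [0, 0, 35]
    - [0, 0, 35]
  angular:
    - [0, 0, 0]
    - [0, 0, 0]
    - [0, 0, 0]
    - [0, 0, 0]
    - [0, 0, 0]
    - [0, 0, 0]
    - [0, 0, 0]
    - [0, 0, 0]

```text
t: 14.37
eef_pos: [0.4636, -0.0242, 0.0267]
tcp_rot: [0.145, -3.138, 0.001]
contact_force: [-5.7, 0.2, 8.8]
grip_width: 0.0561
```

Emit:
drive_tool:
  dp:
    - [0, 0, 0]
    - [0, 0, 0]
    - [0, 0, 0]
    - [0, 0, 0]
    - [0, 0, 0]
  angular:
    - [0, 0, 0]
    - [0, 0, 0]
    - [0, 0, 0]
    - [0, 0, 0]
    - [0, 0, 0]
  gripper: 0.85

```text
t: 14.78
eef_pos: [0.4639, -0.0242, 0.0268]
tcp_rot: [-0.145, 3.138, -0.001]
contact_force: [0.0, 0.5, 0.1]
grip_width: 0.0777
```

Emit:
drive_tool:
  dp:
    - [0, 0, -10]
    - [0, 0, -25]
    - [0, 0, -50]
    - [0, 0, -80]
    - [0, 0, -110]
    - [0, 0, -120]
    - [0, 0, -120]
  angular:
    - [0, 0, 0]
    - [0, 0, 0]
    - [0, 0, 0]
    - [0, 0, 0]
    - [0, 0, 0]
    - [0, 0, 0]
    - [0, 0, 0]

```text
t: 15.37
eef_pos: [0.4664, -0.0242, 0.1501]
tcp_rot: [-0.144, 3.131, -0.002]
contact_force: [0.5, -0.4, 0.4]
grip_width: 0.0778
```

```bash
python3 - <<'E'
from h import *
st()
s=snap('side','s9');W=cloud(s)
m=((abs(W[...,0]-.53)<.11)&(abs(W[...,1]+.01)<.05)&(abs(W[...,2]-.074)<.006)).astype(np.uint8)
m=cv2.morphologyEx(m,cv2.MORPH_OPEN,np.ones((3,3)))
k,lab,stt,_=cv2.connectedComponentsWithStats(m)
for i in range(1,k):
    if stt[i,4]>100:
        P=W[lab==i]; q=cv2.minEnclosingCircle(P[:,:2].astype(np.float32)); print(stt[i,4],np.round(q[0],4),round(q[1],4))
go((.5276,-.0172,.14),95.5)
go((.5276,-.0172,.025),95.5)
E
```

```text
{'t': 15.3667, 'q': [0.0286, 0.2439, -0.0397, 2.0841, 0.0147, 0.8068, 1.6429], 'joint_vel': [-0.0004, 0.0582, 0.0004, 0.0445, 0.0025, -0.0527, -0.0025], 'effort': [0.0461, -39.3467, 0.0327, -22.9051, 0.0212, 0.6037, 0.0192], 'eef_pos': [0.4664, -0.0242, 0.1501], 'tcp_rot': [-0.1445, 3.1313, -0.002], 'contact_force': [0.4868, -0.3838, 0.3579], 'torque': [0.0333, -0.0178, 0.017], 'grip_width': 0.0778}
674 [ 0.5966 -0.0107] 0.0302
686 [ 0.5272 -0.0194] 0.0295
732 [ 0.4622 -0.0244] 0.0297
dp [-62.9, 1.2, 8.5] ang [-0.07, 0.22, -0.22] rows>= 1.5
dp [-62.4, 1.3, 123.5] ang [-0.07, 0.22, -0.22] rows>= 3.3
```

Emit:
drive_tool:
  dp:
    - [-31, 0, 0]
    - [-62, 1, 5]
    - [-62, 1, 15]
    - [-62, 1, 50]
    - [-62, 1, 80]
    - [-62, 1, 105]
    - [-62, 1, 118]
    - [-62, 1, 123]
    - [-62, 1, 123]
    - [-62, 1, 123]
  angular:
    - [0, 0.2, -0.2]
    - [0, 0.2, -0.2]
    - [0, 0.2, -0.2]
    - [0, 0.2, -0.2]
    - [0, 0.2, -0.2]
    - [0, 0.2, -0.2]
    - [0, 0.2, -0.2]
    - [0, 0.2, -0.2]
    - [0, 0.2, -0.2]
    - [0, 0.2, -0.2]

```text
t: 16.25
eef_pos: [0.5267, -0.0176, 0.025]
tcp_rot: [0.15, -3.137, 0.002]
contact_force: [1.0, 0.6, 0.0]
grip_width: 0.0781
```

Emit:
drive_tool:
  dp:
    - [0, 0, 0]
    - [0, 0, 0]
    - [0, 0, 0]
    - [0, 0, 0]
    - [0, 0, 0]
    - [0, 0, 0]
    - [0, 0, 0]
  angular:
    - [0, 0, 0]
    - [0, 0, 0]
    - [0, 0, 0]
    - [0, 0, 0]
    - [0, 0, 0]
    - [0, 0, 0]
    - [0, 0, 0]
  gripper: 0.0
  squeeze: 30

```text
t: 16.83
eef_pos: [0.5274, -0.0179, 0.0257]
tcp_rot: [-0.15, 3.138, -0.002]
contact_force: [0.1, -1.6, 5.5]
grip_width: 0.0544
```

Emit:
drive_tool:
  dp:
    - [0, 0, -4]
    - [0, 0, -10]
    - [0, 0, -18]
    - [0, 0, -26]
    - [0, 0, -32]
    - [0, 0, -35]
    - [0, 0, -35]
    - [0, 0, -35]
    - [0, 0, -35]
    - [0, 0, -35]
  angular:
    - [0, 0, 0]
    - [0, 0, 0]
    - [0, 0, 0]
    - [0, 0, 0]
    - [0, 0, 0]
    - [0, 0, 0]
    - [0, 0, 0]
    - [0, 0, 0]
    - [0, 0, 0]
    - [0, 0, 0]

```text
t: 17.67
eef_pos: [0.5269, -0.0178, 0.0603]
tcp_rot: [0.15, -3.138, 0.002]
contact_force: [-0.2, -0.3, -1.6]
grip_width: 0.0546
```

Emit:
drive_tool:
  dp:
    - [0, 0, 0]
    - [0, 0, 0]
    - [0, 0, 0]
  angular:
    - [0, 0, 0]
    - [0, 0, 0]
    - [0, 0, 0]

```text
t: 17.92
eef_pos: [0.5267, -0.0179, 0.06]
tcp_rot: [0.15, -3.137, 0.002]
contact_force: [0.3, -0.3, -2.0]
grip_width: 0.0548
```

```bash
python3 - <<'E'
from h import *
a=[manip.state()['contact_force']]
for i in range(3):
    s=snap('side'); z=manip.state(); a.append(z['contact_force']); 
print(np.round(a,2).tolist(),z['eef_pos'],z['grip_width'])
E
```

```text
[[0.34, -0.31, -1.96], [-0.49, 0.41, -2.15], [0.78, 0.13, -2.46], [-0.33, -0.92, -2.32]] [ 0.52690627 -0.01785018  0.06018062] 0.05490929198361065
```

Emit:
drive_tool:
  dp:
    - [0, 0, 8]
    - [0, 0, 16]
    - [0, 0, 24]
    - [0, 0, 29]
    - [0, 0, 33]
    - [0, 0, 35]
    - [0, 0, 35]
    - [0, 0, 35]
  angular:
    - [0, 0, 0]
    - [0, 0, 0]
    - [0, 0, 0]
    - [0, 0, 0]
    - [0, 0, 0]
    - [0, 0, 0]
    - [0, 0, 0]
    - [0, 0, 0]

```text
t: 18.73
eef_pos: [0.5263, -0.0182, 0.0254]
tcp_rot: [0.149, -3.136, 0.003]
contact_force: [-3.1, -0.8, 5.7]
grip_width: 0.0548
```

Emit:
drive_tool:
  dp:
    - [0, 0, 0]
    - [0, 0, 0]
    - [0, 0, 0]
    - [0, 0, 0]
    - [0, 0, 0]
  angular:
    - [0, 0, 0]
    - [0, 0, 0]
    - [0, 0, 0]
    - [0, 0, 0]
    - [0, 0, 0]
  gripper: 0.85

```text
t: 19.15
eef_pos: [0.5265, -0.0182, 0.0254]
tcp_rot: [0.149, -3.137, 0.003]
contact_force: [-0.1, -0.1, -0.7]
grip_width: 0.0773
```

Emit:
drive_tool:
  dp:
    - [0, 0, -10]
    - [0, 0, -25]
    - [0, 0, -50]
    - [0, 0, -80]
    - [0, 0, -110]
    - [0, 0, -120]
    - [0, 0, -120]
    - [0, 0, -120]
  angular:
    - [0, 0, 0]
    - [0, 0, 0]
    - [0, 0, 0]
    - [0, 0, 0]
    - [0, 0, 0]
    - [0, 0, 0]
    - [0, 0, 0]
    - [0, 0, 0]

```text
t: 19.82
eef_pos: [0.5269, -0.0179, 0.1459]
tcp_rot: [0.149, -3.138, 0.003]
contact_force: [0.3, -0.4, -0.5]
grip_width: 0.0778
```

```bash
cat >> h.py <<'E'
def tins(n,f):
    s=snap(n,f);W=cloud(s)
    m=((abs(W[...,0]-.53)<.11)&(abs(W[...,1]+.01)<.05)&(abs(W[...,2]-.074)<.006)).astype(np.uint8)
    m=cv2.morphologyEx(m,cv2.MORPH_OPEN,np.ones((3,3)))
    k,lab,stt,_=cv2.connectedComponentsWithStats(m)
    for i in range(1,k):
        if stt[i,4]>100:
            P=W[lab==i]; q=cv2.minEnclosingCircle(P[:,:2].astype(np.float32)); print(n,stt[i,4],np.round(q[0],4),round(q[1],4),np.median(P[:,2]).round(4))
    return s
E
python3 - <<'E'
from h import *
st()
tins('side','s10')
go((.5968,-.0083,.025),95.5)
E
```

```text
{'t': 19.8167, 'q': [0.0142, 0.3516, -0.0389, 1.9426, 0.0203, 0.8478, 1.6302], 'joint_vel': [-0.0013, 0.0368, -0.0011, 0.0264, 0.001, -0.0053, -0.002], 'effort': [0.014, -47.403, 0.017, -24.6891, 0.0494, 0.0943, 0.0048], 'eef_pos': [0.5269, -0.0179, 0.1459], 'tcp_rot': [0.1494, -3.138, 0.0029], 'contact_force': [0.3321, -0.384, -0.5186], 'torque': [0.0441, 0.0321, 0.0072], 'grip_width': 0.0778}
side 680 [ 0.5963 -0.0107] 0.0301 0.0728
side 687 [ 0.5262 -0.0188] 0.0296 0.073
side 721 [ 0.4618 -0.0247] 0.0297 0.073
dp [-71.7, 3.1, 119.6] ang [-0.09, -0.15, -0.05] rows>= 3.3
```

Emit:
drive_tool:
  dp:
    - [-36, 0, 0]
    - [-71, 1, 3]
    - [-71, 1, 15]
    - [-71, 1, 50]
    - [-71, 1, 80]
    - [-71, 1, 103]
    - [-71, 1, 115]
    - [-71, 1, 119]
    - [-71, 1, 119]
    - [-71, 1, 119]
  angular:
    - [0, 0, 0]
    - [0, 0, 0]
    - [0, 0, 0]
    - [0, 0, 0]
    - [0, 0, 0]
    - [0, 0, 0]
    - [0, 0, 0]
    - [0, 0, 0]
    - [0, 0, 0]
    - [0, 0, 0]

```text
t: 20.7
eef_pos: [0.5968, -0.0104, 0.026]
tcp_rot: [0.149, -3.136, 0.003]
contact_force: [0.8, 0.1, 0.6]
grip_width: 0.0779
```

Emit:
drive_tool:
  dp:
    - [0, 0, 0]
    - [0, 0, 0]
    - [0, 0, 0]
    - [0, 0, 0]
    - [0, 0, 0]
    - [0, 0, 0]
    - [0, 0, 0]
  angular:
    - [0, 0, 0]
    - [0, 0, 0]
    - [0, 0, 0]
    - [0, 0, 0]
    - [0, 0, 0]
    - [0, 0, 0]
    - [0, 0, 0]
  gripper: 0.0
  squeeze: 30

```text
t: 21.28
eef_pos: [0.5975, -0.0102, 0.0271]
tcp_rot: [0.149, -3.138, 0.002]
contact_force: [-1.1, 0.9, 6.5]
grip_width: 0.0562
```

Emit:
drive_tool:
  dp:
    - [0, 0, -4]
    - [0, 0, -10]
    - [0, 0, -18]
    - [0, 0, -26]
    - [0, 0, -32]
    - [0, 0, -35]
    - [0, 0, -35]
    - [0, 0, -35]
    - [0, 0, -35]
    - [0, 0, -35]
  angular:
    - [0, 0, 0]
    - [0, 0, 0]
    - [0, 0, 0]
    - [0, 0, 0]
    - [0, 0, 0]
    - [0, 0, 0]
    - [0, 0, 0]
    - [0, 0, 0]
    - [0, 0, 0]
    - [0, 0, 0]

```text
t: 22.12
eef_pos: [0.5971, -0.0102, 0.0617]
tcp_rot: [0.149, -3.137, 0.002]
contact_force: [-0.7, 0.2, -1.9]
grip_width: 0.0559
```

Emit:
drive_tool:
  dp:
    - [0, 0, 0]
    - [0, 0, 0]
    - [0, 0, 0]
  angular:
    - [0, 0, 0]
    - [0, 0, 0]
    - [0, 0, 0]

```text
t: 22.37
eef_pos: [0.5969, -0.0101, 0.0614]
tcp_rot: [0.149, -3.136, 0.002]
contact_force: [-1.3, -0.4, -1.4]
grip_width: 0.0561
```

```bash
python3 - <<'E'
from h import *
a=[manip.state()['contact_force']]
for i in range(3):
    s=snap('side'); z=manip.state(); a.append(z['contact_force']); 
print(np.round(a,2).tolist(),z['eef_pos'],z['grip_width'])
E
```

```text
[[-1.35, -0.43, -1.37], [0.47, -0.78, -1.22], [0.06, 0.03, -2.17], [0.46, 0.02, -2.02]] [ 0.59706448 -0.01013966  0.06156155] 0.05596569501678748
```

Emit:
drive_tool:
  dp:
    - [0, 0, 8]
    - [0, 0, 16]
    - [0, 0, 24]
    - [0, 0, 29]
    - [0, 0, 33]
    - [0, 0, 35]
    - [0, 0, 35]
    - [0, 0, 35]
  angular:
    - [0, 0, 0]
    - [0, 0, 0]
    - [0, 0, 0]
    - [0, 0, 0]
    - [0, 0, 0]
    - [0, 0, 0]
    - [0, 0, 0]
    - [0, 0, 0]

```text
t: 23.18
eef_pos: [0.5961, -0.0103, 0.0271]
tcp_rot: [0.149, -3.135, 0.002]
contact_force: [-4.5, 0.1, 8.2]
grip_width: 0.0559
```

Emit:
drive_tool:
  dp:
    - [0, 0, 0]
    - [0, 0, 0]
    - [0, 0, 0]
    - [0, 0, 0]
    - [0, 0, 0]
  angular:
    - [0, 0, 0]
    - [0, 0, 0]
    - [0, 0, 0]
    - [0, 0, 0]
    - [0, 0, 0]
  gripper: 0.85

```text
t: 23.6
eef_pos: [0.5963, -0.0102, 0.027]
tcp_rot: [0.149, -3.135, 0.002]
contact_force: [-0.1, 0.9, -0.0]
grip_width: 0.0773
```

Emit:
drive_tool:
  dp:
    - [0, 0, -10]
    - [0, 0, -25]
    - [0, 0, -50]
    - [0, 0, -80]
    - [0, 0, -110]
    - [0, 0, -120]
    - [0, 0, -120]
    - [0, 0, -120]
  angular:
    - [0, 0, 0]
    - [0, 0, 0]
    - [0, 0, 0]
    - [0, 0, 0]
    - [0, 0, 0]
    - [0, 0, 0]
    - [0, 0, 0]
    - [0, 0, 0]

```text
t: 24.27
eef_pos: [0.5969, -0.01, 0.1476]
tcp_rot: [0.149, -3.136, 0.002]
contact_force: [-0.0, 0.8, 0.3]
grip_width: 0.0778
```

```bash
python3 - <<'E'
from h import *
tins('side','s11')
go((.4625,-.0242,.15),95.5)
go((.4625,-.0242,.025),95.5)
E
```

```text
side 675 [ 0.5947 -0.0108] 0.0294 0.0731
side 700 [ 0.5263 -0.0184] 0.0299 0.073
side 725 [ 0.4619 -0.0247] 0.0293 0.0729
dp [134.2, -1.4, -3.2] ang [-0.07, -0.25, -0.05] rows>= 3.2
dp [133.6, -1.2, 121.8] ang [-0.07, -0.25, -0.05] rows>= 4.3
```

Emit:
drive_tool:
  dp:
    - [33, 0, 0]
    - [67, -1, 0]
    - [100, -1, 0]
    - [134, -1, 0]
    - [134, -1, 10]
    - [134, -1, 45]
    - [134, -1, 80]
    - [134, -1, 103]
    - [134, -1, 117]
    - [134, -1, 121]
    - [134, -1, 121]
    - [134, -1, 121]
  angular:
    - [0, -0.3, 0]
    - [0, -0.3, 0]
    - [0, -0.3, 0]
    - [0, -0.3, 0]
    - [0, -0.3, 0]
    - [0, -0.3, 0]
    - [0, -0.3, 0]
    - [0, -0.3, 0]
    - [0, -0.3, 0]
    - [0, -0.3, 0]
    - [0, -0.3, 0]
    - [0, -0.3, 0]

```text
t: 25.32
eef_pos: [0.4617, -0.0239, 0.0254]
tcp_rot: [0.149, -3.138, 0.002]
contact_force: [-0.5, 0.2, 0.4]
grip_width: 0.0782
```

Emit:
drive_tool:
  dp:
    - [0, 0, 0]
    - [0, 0, 0]
    - [0, 0, 0]
    - [0, 0, 0]
    - [0, 0, 0]
    - [0, 0, 0]
    - [0, 0, 0]
  angular:
    - [0, 0, 0]
    - [0, 0, 0]
    - [0, 0, 0]
    - [0, 0, 0]
    - [0, 0, 0]
    - [0, 0, 0]
    - [0, 0, 0]
  gripper: 0.0
  squeeze: 35

```text
t: 25.9
eef_pos: [0.4624, -0.0241, 0.0262]
tcp_rot: [-0.149, 3.137, -0.002]
contact_force: [-0.9, 0.3, 7.0]
grip_width: 0.0562
```

Emit:
drive_tool:
  dp:
    - [0, 0, -4]
    - [0, 0, -12]
    - [0, 0, -25]
    - [0, 0, -42]
    - [0, 0, -62]
    - [0, 0, -85]
    - [0, 0, -110]
    - [0, 0, -135]
    - [0, 0, -160]
    - [0, 0, -180]
    - [0, 0, -192]
    - [0, 0, -200]
  angular:
    - [0, 0, 0]
    - [0, 0, 0]
    - [0, 0, 0]
    - [0, 0, 0]
    - [0, 0, 0]
    - [0, 0, 0]
    - [0, 0, 0]
    - [0, 0, 0]
    - [0, 0, 0]
    - [0, 0, 0]
    - [0, 0, 0]
    - [0, 0, 0]

```text
t: 26.9
eef_pos: [0.4622, -0.0238, 0.228]
tcp_rot: [-0.149, 3.135, -0.002]
contact_force: [-0.5, -0.2, -5.2]
grip_width: 0.0562
```

Emit:
drive_tool:
  dp:
    - [0, 0, 0]
    - [0, 0, 0]
    - [0, 0, 0]
    - [0, 0, 0]
    - [0, 0, 0]
    - [0, 0, 0]
    - [0, 0, 0]
    - [0, 0, 0]
  angular:
    - [0, 0, 0]
    - [0, 0, 0]
    - [0, 0, 0]
    - [0, 0, 0]
    - [0, 0, 0]
    - [0, 0, 0]
    - [0, 0, 0]
    - [0, 0, 0]

```text
t: 27.57
eef_pos: [0.4621, -0.0238, 0.2277]
tcp_rot: [-0.149, 3.136, -0.002]
contact_force: [0.1, -0.8, -4.8]
grip_width: 0.0564
```

```bash
python3 - <<'E'
from h import *
z=st();a=[z['contact_force']]
s=snap('side','s12');a.append(manip.state()['contact_force']);t=snap('top','t12');a.append(manip.state()['contact_force'])
print(np.round(a,2).tolist())
np.savez('s12',**s);W=cloud(s)
cv2.imwrite('pics/s12c.png',cv2.resize(s['color'][80:340,170:410,::-1],None,fx=3,fy=2.3))
m=(np.hypot(W[...,0]-.463,W[...,1]+.024)<.04)&(W[...,2]>.12)&(W[...,2]<.27)
print(m.sum(),np.percentile(W[m],[0,1,50],axis=0).round(3).tolist())
E
```

```text
{'t': 27.5667, 'q': [0.0321, 0.1327, -0.0432, 2.0141, 0.0083, 0.9929, 1.6506], 'joint_vel': [0.0006, -0.0027, -0.0005, -0.0022, 0.0008, -0.0012, -0.0009], 'effort': [-0.0002, -36.9115, -0.0075, -28.1255, 0.0565, 0.0665, 0.0], 'eef_pos': [0.4621, -0.0238, 0.2277], 'tcp_rot': [-0.149, 3.136, -0.0021], 'contact_force': [0.0888, -0.806, -4.7935], 'torque': [0.045, 0.0412, -0.0076], 'grip_width': 0.0564}
[[0.09, -0.81, -4.79], [0.8, -0.38, -4.52], [-0.15, 0.41, -3.5]]
717 [[0.432, -0.035, 0.205], [0.433, -0.028, 0.206], [0.447, -0.003, 0.223]]
```

View pics/s12c.png

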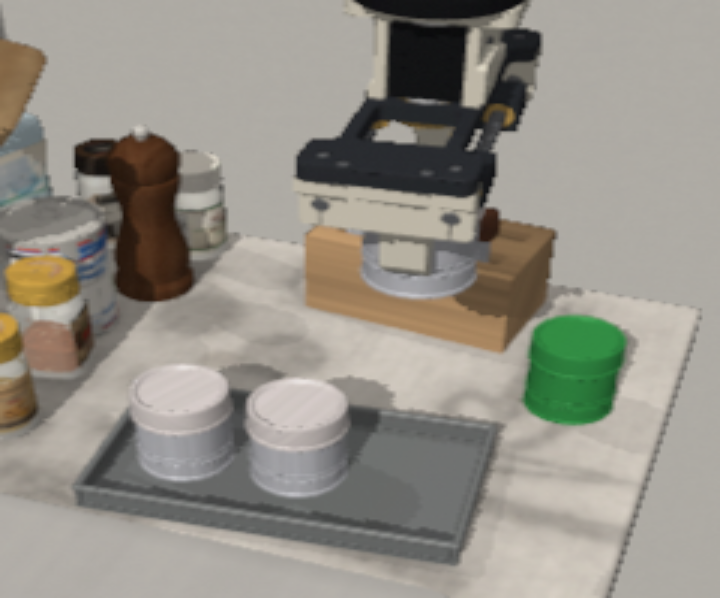

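View pics/t12.png

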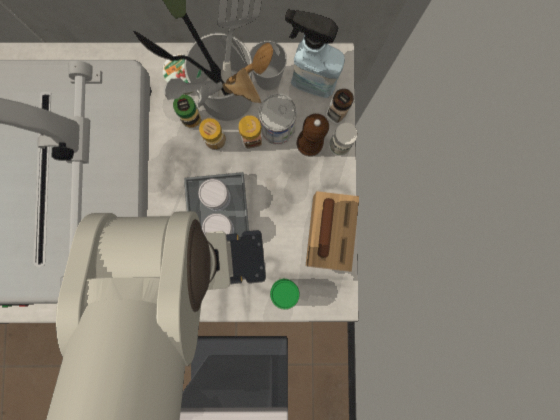

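```bash
python3 -c "
from h import *
print(manip.sign_off()); st()"
```

```text
the job is handed in; nothing more can be done
None
the job is handed in; nothing more can be done
```

The job is done and handed in at about 28 s. The scraper is home in the long slot, and the arm is holding up `tin_1`, the heaviest tin.

- **Scraper:** I gripped it by the handle, lowered it blade down into the long slot until it bottomed out at about 9 N, and let go. Afterwards the handle top measured 129 mm against an expected 128 mm, and it sat level.
- **Weights:** Lifting each tin gave about 3.8 N for `tin_1`, 2.2 N for `tin_2` and 1.7 N for `tin_3`, with readings scattering by about 0.5 N. `tin_1` read about 4.3 N on the final lift. Each tin was set back down between lifts.
- **Final state:** `tin_1` is upright and still, with its bottom about 0.20 m above the table. The other two tins are standing in the tray.
- **Bystanders:** The pepper mill, both spice jars and the green look-alike show no shift in the last pictures. I judged that by eye.

The top and side cameras disagreed by up to about 4 mm in y. I averaged them, and for the slot I lined up within the side view, which the clean insertion bore out. The grip width on `tin_2` read about 1.5 mm narrower than on the others; I did not look into why, but it stood normally afterwards.

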